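# Step off the rail with the gauge bar

### The arm

A 6-joint arm with a two-finger parallel gripper is mounted at the origin on a cart in front of the work surface, level with it; the furniture and walls round the work are solid. World frame = base frame: x ahead of the robot, y to its left, z up, the work surface at z = 0. Lengths are in m, angles in rad, forces in N, time in s.
With the tool pointing down it reaches from about 0.25 to 0.775 m from the base axis. Payload 4 kg.
Tool frame: the origin (TCP) lies on the mounting face of the last link; the fingertips stand 173 mm ahead of it and the grasp point (between the pads) lies 155 mm ahead of it; z points along the fingers, y is the line along which they close (so a half turn about z gives the same grasp; the last joint's range is limited). The gripper opens to 85 mm and grips with 20 to 120 N. Pads are 22 mm wide; open, the fingers measure 114 mm over their backs; the gripper's body (76 mm by 85 mm) begins 54 mm behind the grasp point. The pads swing forward as they close: fully open they stand 13 mm farther back than shut.
Start: joints at [1.201, 0.087, 1.371, -0, 1.684, -0.103], TCP at [0.145, 0.531, 0.405] pointing down, gripper open.
Joint ranges: [-3.1, 3.1], [-0.76, 2.03], [0.27, 2.55], [-1.08, 4.22], [0.17, 2.65], [-2.57, 2.57]. Speed limits (rad/s): [2.79, 2.79, 3.14, 3.14, 3.14, 3.14].

### API

Orientations are given as a rotation vector (axis times angle).
In Python, from bench import ctrl gives the robot as it stands.
- The arm moves only by the shell command python3 -m jog 'ROWS' [FORCE]. ROWS is JSON, a list of rows, each an object with "delta_pos": the shift along the tool's x, y, z in units of 0.2 m (1.0 is 0.2 m), a list of three; "turn": the turn, a rotation vector about the tool's x, y, z in units of 180 degrees (1.0 is 180 degrees), a list of three; "grip": the opening, from 0 (shut) to 1 (fully open). In form: [{"delta_pos": [dx, dy, dz], "turn": [wx, wy, wz], "grip": grip}, ...]. A call has 1 to 5 rows; each row is the pose to reach, as a shift and turn from the pose commanded when the call began, along the tool's axes at that moment, turning the shorter way round; what a row does not reach only later rows make up. A row lasts 1/10 s, in which the tool goes at most 50 mm and 8.59 degrees, less where a joint would pass 70% of its speed; a pose out of reach is approached as far as the arm can. A call with a number of a shift or a turn outside -1 to 1 is refused whole. A call with a gripper value outside its range is refused whole. The fingers move at their own pace and stop on an object; FORCE is the grip in N (left out, the last holds). Time passes only in rows, so rows that repeat a pose let the fingers close. It gives the time, the measured TCP pose, the force, the opening and the grip force at its end, in the units of the state.
- ctrl.state(): the state, without advancing time (a new reading comes with each control period).
- ctrl.snapshot(name): name is "scene" or "side" or "wrist"; returns a dict with "frame" (384x512x3 uint8, blue, green, red), "fx", "fy", "cx", "cy" (pixels), "dist_coeffs" ([k1, k2, p1, p2, k3] as OpenCV has them; the pictures are not rectified), "cam_to_world" (4x4, takes a point from camera to world coordinates); the wrist camera has in their place "mount" (4x4, takes a point from camera to tool coordinates, whose origin is the TCP and whose axes are the flange's). Camera axes: x right, y down, z forward; pixel columns grow to the right and rows downward; lengths in m; the calibration is good to about 2 mm. A picture is of the moment at which its call begins: read the wrist's pose just before it. There is no depth.
- ctrl.close_job(): hands the job in; it is judged then, once.
The state is a dict: "t": time; "joint_positions": joint angles; "joint_velocities": joint speeds; "effort": joint torques, N m; "tool_pos": TCP position; "tcp_rot": TCP orientation; "force": force on the tool from outside, world axes, zero at the start; "torque": the same for the moment, N m; "finger_gap": finger opening in m; "grasp_force": force on a finger pad.
Only numpy, scipy, OpenCV 4.12 (cv2) and the standard library are available. Lean on these libraries where they do the work, as an engineer would, in place of code of your own. Each camera call takes 0.05 s, during which the arm holds its last target. There are 200 camera calls.

### The job

The loose spice-rail foot belongs three gauge-bar steps along from the foot that is screwed down. Step that off with the steel bar, which already lies on the first length: walk it two steps on in a straight line away from the fixed foot, each time swinging its rear end up over the top and lowering it ahead, without letting it drop, while the leading end stays planted on its spot (do not let it roll or slide along, and never lift the whole bar clear of the worktop). Leave the bar lying on the third length, then stand the loose foot upright in line with it, right up against the bar's far end, and leave the jar, shaker and tin alone.

Things in the scene. Friction and masses are not known exactly. Their poses are not given: they have to be found in the camera images.
- rail_foot: Spice-rail foot screwed to the worktop (fixed): steel flange 56 mm in diameter and 12 mm high, with a stem 16 mm in diameter up to 60 mm. Origin at the centre of its underside; its x axis points along the line to be stepped off (level, roughly to the robot's left), z up.
- loose_foot: Loose foot, same shape and size as the fixed one, 0.2 kg, standing on the worktop to the robot's right of the fixed foot. Origin at the centre of its underside, z up. It can be gripped by its stem (16 mm).
- bar: Steel gauge bar 22 x 22 x 162 mm, 0.4 kg; at the start it lies in line with the fixed foot, end A next to it (gap 3 to 9 mm). Ends half-round (radius 11 mm, axis across the bar), their centres 140 mm apart: one step. A turning cross pin near each end shows as side studs. Origin: middle of the face that is underneath at the start; x along the bar from end A to B, y across it through the studs.
- end_a (a point): Centre of the half-round of end A (rear end at the start), 11 mm above the worktop when the bar lies; axes as the bar's.
- end_b (a point): Centre of the half-round of end B (leading end at the start), 140 mm from end_a; axes as the bar's.
- stud_a (a point): Middle between the pair of studs near end A, on the bar's centre line, 20 mm from end_a and 120 mm from end_b; axes as the bar's. The studs (16 mm discs, 4 mm proud of each side, 30 mm over the pair) are the ends of one pin that turns freely in the bar: gripped across the pair, the bar swings freely between the fingers.
- stud_b (a point): Middle between the two studs near end B, on the bar's centre line, 20 mm from end_b and 120 mm from end_a; axes as the bar's.
- honey_jar: Bystander: honey jar, 66 x 72 x 102 mm, origin at the centre of its underside.
- salt_shaker: Bystander: glass salt shaker with a steel cap, 44 x 44 x 90 mm, origin at the centre of its underside.
- tuna_tin: Bystander: small food tin, 75 mm in diameter, 58 mm high, origin at the centre of its underside.
Not all that is in view belongs to the job. Leave any purple look-alike of the loose_foot alone.

How it is judged:
By the outcome, as a careful person would: the job done as asked, in the order asked, and still so for the second after the job is handed in, with the robot touching nothing.
It also fails if it takes over 72 s, if anything falls off the work surface, if the arm or the gripper's body presses on something with over 40 N, if the wrist force passes 120 N, or if a joint passes its speed limit or range.

## Working session

There is one attempt and no reset: what is moved stays moved. The work goes in short steps, Python scripts to look and compute and a shell command to move; the robot and the scene stay as the last step left them, time stands still between calls to the robot, and variables do not carry over. Pictures are saved under pics/ and viewed, at most 10 in all, crops included, and the job is handed in when it is done.

```bash
ls; mkdir -p pics; python3 - <<'E'
from bench import ctrl
import cv2,numpy as np
s=ctrl.state();print(s['t'],s['tool_pos'],s['tcp_rot'],s['force'],s['finger_gap'])
a=ctrl.snapshot("scene");b=ctrl.snapshot("side");c=ctrl.snapshot("wrist")
for n,x in zip(("scene","side","wrist"),(a,b,c)):
    cv2.imwrite(f"pics/{n}0.png",x["frame"]); print(n,x["fx"],x["cx"],x["cy"],x["dist_coeffs"]); print(np.round(x.get("cam_to_world",x.get("mount")),3).tolist())
E
```

```text
pics
0.0 [0.1449623  0.53042992 0.40351712] [-0.4178069  -3.11314166  0.00347869] [0.33144675 0.10414955 0.41252829] 0.08540136827649004
scene 350.3625787954485 256.3462809492964 193.20925096812962 [-0.09474056  0.          0.          0.          0.        ]
[[0.616, -0.484, 0.622, -0.014], [-0.787, -0.361, 0.5, -0.599], [-0.017, -0.797, -0.603, 0.565], [0.0, 0.0, 0.0, 1.0]]
side 388.4938395121804 258.42637763422914 193.04090064992982 [-0.12889334  0.          0.          0.          0.        ]
[[0.976, -0.155, 0.152, 0.406], [-0.216, -0.637, 0.74, -0.888], [-0.018, -0.755, -0.655, 0.703], [0.0, 0.0, 0.0, 1.0]]
wrist 270.4364073858805 254.55460582349926 191.1608905199651 [-0.04474165  0.          0.          0.          0.        ]
[[-0.0, -0.947, -0.322, 0.082], [1.0, 0.0, -0.001, -0.001], [0.001, -0.322, 0.947, 0.03], [0.0, 0.0, 0.0, 1.0]]
```

View pics/scene0.png

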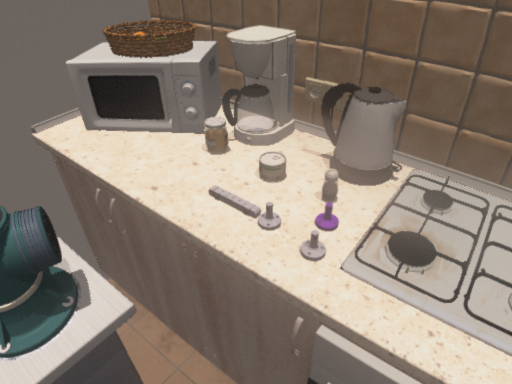

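View pics/side0.png

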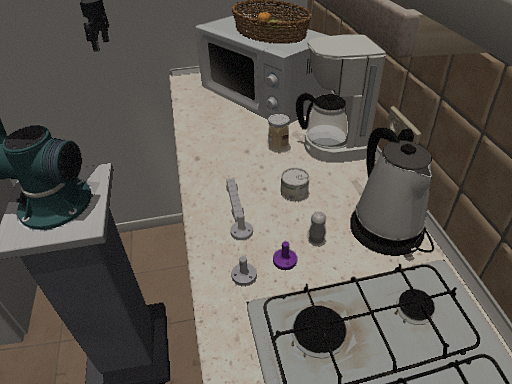

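Candidates for the loose foot are the grey foot next to the bar at scene (269,217), side (241,228); the lone grey foot at (313,247), (243,270); and the purple one at (327,218), (285,256). The one beside the bar is the fixed foot and the purple one is the decoy, so the lone grey foot to the right is loose_foot. The bar runs from scene (212,190) to (258,212). I'll check this in one crop.

```bash
cat > h.py <<'E'
import cv2,numpy as np
from scipy.spatial.transform import Rotation as R
from bench import ctrl
def K(c): return np.array([[c["fx"],0,c["cx"]],[0,c["fy"],c["cy"]],[0,0,1.]])
def pose(c,s=None):
    if "cam_to_world" in c: return np.array(c["cam_to_world"])
    T=np.eye(4);T[:3,:3]=R.from_rotvec(s["tcp_rot"]).as_matrix();T[:3,3]=s["tool_pos"];return T@np.array(c["mount"])
def ray(c,T,px):
    u=cv2.undistortPoints(np.array([[px]],float),K(c),np.array(c["dist_coeffs"]))[0,0]
    d=T[:3,:3]@np.array([u[0],u[1],1]);return T[:3,3],d/np.linalg.norm(d)
def onz(c,T,px,z):
    o,d=ray(c,T,px);return o+d*(z-o[2])/d[2]
def tri(rs):
    A=sum(np.eye(3)-np.outer(d,d) for o,d in rs);b=sum((np.eye(3)-np.outer(d,d))@o for o,d in rs);p=np.linalg.solve(A,b)
    return p,max(np.linalg.norm(np.cross(p-o,d)) for o,d in rs)
def proj(c,T,p):
    q=np.linalg.inv(T)@np.r_[p,1];return cv2.projectPoints(q[:3].reshape(1,3),np.zeros(3),np.zeros(3),K(c),np.array(c["dist_coeffs"]))[0].ravel()
E
python3 - <<'E'
import cv2,numpy as np
a=cv2.imread("pics/scene0.png")[175:265,200:345];b=cv2.imread("pics/side0.png")[170:290,205:350]
f=lambda x:cv2.resize(x,None,fx=5,fy=5,interpolation=cv2.INTER_CUBIC)
A=f(a)[:, :725]
cv2.imwrite("pics/sc_crop.png",A);cv2.imwrite("pics/sd_crop.png",f(b))
E
```

```text
(no output)
```

View pics/sc_crop.png

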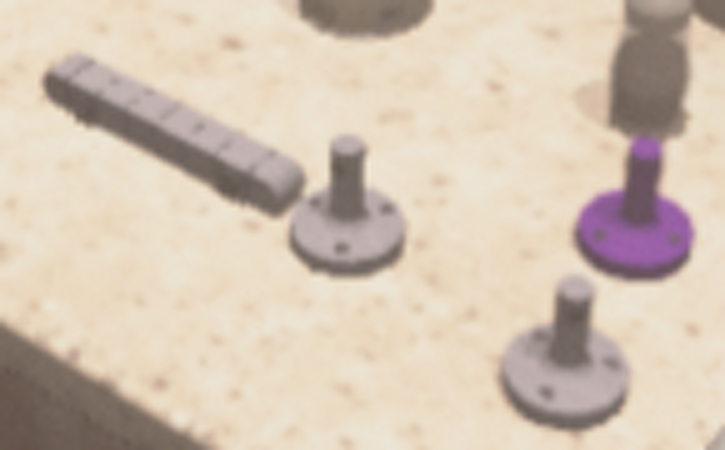

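View pics/sd_crop.png

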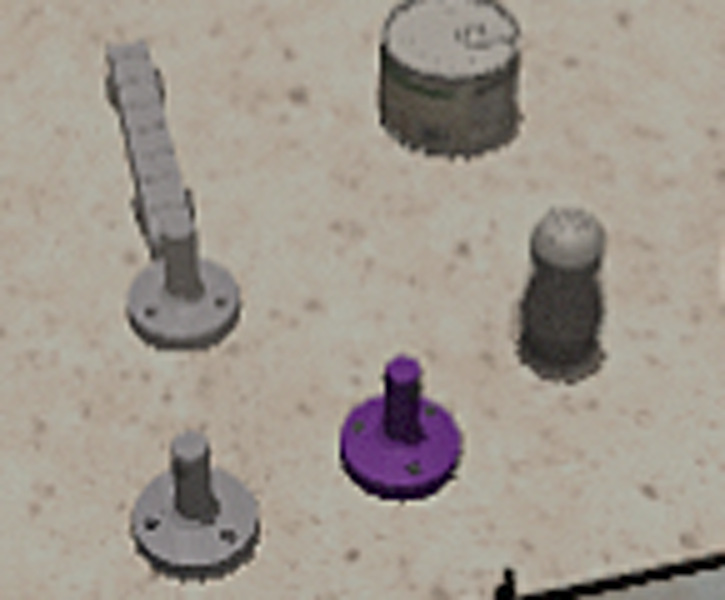

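The lone grey foot is the loose one: scene stem top at crop (575,287), side (190,440). The fixed foot is beside end A of the bar, and its stem top is at (348,144) and (179,231). I'll triangulate these.

```bash
python3 - <<'E'
from h import *
a=ctrl.snapshot("scene");b=ctrl.snapshot("side");Ta,Tb=pose(a),pose(b)
A=lambda x,y:(200+(x+.5)/5-.5,175+(y+.5)/5-.5)
B=lambda x,y:(205+(x+.5)/5-.5,170+(y+.5)/5-.5)
for n,p,q in [("fixtop",(348,144),(179,231)),("loosetop",(575,287),(190,440)),("purpletop",(646,147),(403,365))]:
    x,e=tri([ray(a,Ta,A(*p)),ray(b,Tb,B(*q))]);print(n,x.round(4),round(e,4))
for n,p in [("B",(65,70)),("A",(290,170))]: print(n,onz(a,Ta,A(*p),.022).round(4))
for n,p in [("B",(128,50)),("A",(172,210))]: print(n,onz(b,Tb,B(*p),.022).round(4))
for n,p in [("fixflange",(347,232)),("looseflange",(566,372))]: print(n,onz(a,Ta,A(*p),.012).round(4))
for n,p in [("tin",(450,40)),]: print(n,onz(b,Tb,B(*p),.058).round(4))
for n,p in [("jar",(217,121))]: print(n,onz(a,Ta,p,.102).round(4))
for n,p in [("jar",(279,121))]: print(n,onz(b,Tb,p,.102).round(4))
E
```

```text
fixtop [ 0.4965 -0.2266  0.0563] 0.0005
loosetop [ 0.4767 -0.3583  0.0581] 0.0017
purpletop [ 0.5766 -0.3374  0.0581] 0.0011
B [ 0.4923 -0.0452  0.022 ]
A [ 0.4983 -0.1903  0.022 ]
B [ 0.4998 -0.043   0.022 ]
A [ 0.5005 -0.1764  0.022 ]
fixflange [ 0.4876 -0.2326  0.012 ]
looseflange [ 0.4712 -0.3625  0.012 ]
tin [ 0.6627 -0.12    0.058 ]
jar [0.6781 0.1047 0.102 ]
jar [0.6778 0.1015 0.102 ]
```

```bash
cat >> h.py <<'E'
def goal(p,ang,s=None):
    """rows units for going from measured pose to p, tool down with tool x at heading ang"""
    s=s or ctrl.state();M=R.from_rotvec(s["tcp_rot"])
    x=np.array([np.cos(ang),np.sin(ang),0]);z=np.array([0,0,-1.]);G=R.from_matrix(np.c_[x,np.cross(z,x),z])
    print("delta",(M.inv().apply(np.array(p)-s["tool_pos"])/.2).round(4),"turn",((M.inv()*G).as_rotvec()/np.pi).round(4),"tcp",np.round(s["tool_pos"],4),"t",s["t"])
E
python3 - <<'E'
from h import *
goal([.49,-.07,.36],np.pi/2)
E
```

```text
delta [-2.4556 -2.4412  0.223 ] turn [-3.000e-04  2.000e-04  4.151e-01] tcp [0.145  0.5305 0.4041] t 0.25
```

```bash
python3 -m jog '[{"delta_pos":[-0.85,-0.85,0.08],"turn":[0,0,0],"grip":1},{"delta_pos":[-0.85,-0.85,0.08],"turn":[0,0,0],"grip":1},{"delta_pos":[-0.85,-0.85,0.08],"turn":[0,0,0],"grip":1},{"delta_pos":[-0.85,-0.85,0.08],"turn":[0,0,0],"grip":1},{"delta_pos":[-0.85,-0.85,0.08],"turn":[0,0,0],"grip":1}]' 
python3 -m jog '[{"delta_pos":[-0.85,-0.85,0.08],"turn":[0,0,0.2],"grip":1},{"delta_pos":[-0.85,-0.85,0.08],"turn":[0,0,0.2],"grip":1},{"delta_pos":[-0.85,-0.85,0.08],"turn":[0,0,0.2],"grip":1},{"delta_pos":[-0.85,-0.85,0.08],"turn":[0,0,0.2],"grip":1},{"delta_pos":[-0.85,-0.85,0.08],"turn":[0,0,0.2],"grip":1}]'
python3 - <<'E'
from h import *
goal([.49,-.07,.36],np.pi/2)
E
```

```text
t: 0.75
tool_pos: [0.2647, 0.3196, 0.3885]
tcp_rot: [0.418, 3.113, -0.0]
force: [0.6, 1.0, 0.2]
finger_gap: 0.0856
grasp_force: 0.0
t: 1.25
tool_pos: [0.3839, 0.1106, 0.3727]
tcp_rot: [1.366, 2.828, 0.001]
force: [1.2, 1.1, -0.4]
finger_gap: 0.0855
grasp_force: 0.0
delta [-1.0371 -0.1459  0.0641] turn [3.000e-04 1.000e-04 2.136e-01] tcp [0.3839 0.1106 0.3727] t 1.25
```

```bash
python3 -m jog '[{"delta_pos":[-0.95,-0.14,0.06],"turn":[0,0,0.2136],"grip":1},{"delta_pos":[-0.95,-0.14,0.06],"turn":[0,0,0.2136],"grip":1},{"delta_pos":[-0.95,-0.14,0.06],"turn":[0,0,0.2136],"grip":1},{"delta_pos":[-0.95,-0.14,0.06],"turn":[0,0,0.2136],"grip":1},{"delta_pos":[-0.95,-0.14,0.06],"turn":[0,0,0.2136],"grip":1}]'
python3 -m jog '[{"delta_pos":[0,0,0],"turn":[0,0,0],"grip":1},{"delta_pos":[0,0,0],"turn":[0,0,0],"grip":1}]'
python3 - <<'E'
from h import *
s=ctrl.state();c=ctrl.snapshot("wrist");T=pose(c,s);np.savez("w1.npz",T=T);cv2.imwrite("pics/w1.png",c["frame"])
print(s["tool_pos"],R.from_rotvec(s["tcp_rot"]).as_matrix().round(4).tolist())
print([proj(c,T,p).round() for p in ([.497,-.228,.058],[.497,-.18,.022],[.497,-.045,.022])])
E
```

```text
t: 1.75
tool_pos: [0.4819, -0.057, 0.3595]
tcp_rot: [2.228, 2.215, -0.003]
force: [-0.2, 1.5, 0.4]
finger_gap: 0.0852
grasp_force: 0.0
t: 1.95
tool_pos: [0.4802, -0.0527, 0.3606]
tcp_rot: [-2.214, -2.228, -0.0]
force: [-0.3, -0.2, -0.0]
finger_gap: 0.0855
grasp_force: 0.0
[ 0.48018911 -0.0526619   0.36059599] [[-0.0063, 1.0, -0.0003], [1.0, 0.0063, 0.0004], [0.0004, -0.0003, -1.0]]
[array([267., 314.]), array([266., 265.]), array([269., 166.])]
```

View pics/w1.png

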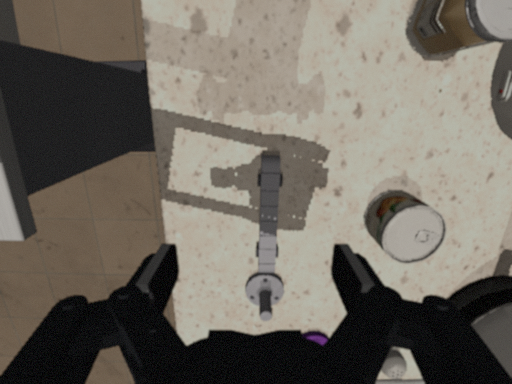

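The wrist view shows the bar from B at (270,152) to A at about (267,270). Its studs are at rows 179 and 248, and the fixed foot's flange is at (265,290). I'll zoom in for exact edges.

```bash
python3 - <<'E'
import cv2
i=cv2.imread("pics/w1.png")[145:320,225:315]
j=cv2.resize(i,None,fx=6,fy=6,interpolation=cv2.INTER_CUBIC)
j=cv2.rotate(j,cv2.ROTATE_90_COUNTERCLOCKWISE); cv2.imwrite("pics/w1c.png",cv2.resize(j,None,fx=.75,fy=.75))
print(j.shape)
g=cv2.imread("pics/w1.png")
for r in (165,179,200,215,230,248,262): print(r,g[r,250:292].mean(1).astype(int).tolist())
E
```

```text
(540, 1050, 3)
165 [99, 102, 100, 103, 98, 98, 101, 99, 103, 100, 92, 78, 72, 78, 79, 78, 79, 78, 77, 78, 79, 78, 79, 80, 78, 77, 76, 78, 77, 80, 89, 94, 101, 98, 95, 92, 90, 92, 91, 98, 101, 97]
179 [99, 100, 100, 100, 101, 99, 95, 79, 49, 39, 45, 67, 80, 79, 82, 79, 81, 79, 79, 80, 82, 80, 79, 83, 79, 78, 82, 83, 79, 66, 46, 33, 60, 83, 91, 97, 100, 102, 101, 102, 98, 102]
200 [102, 94, 97, 101, 100, 102, 99, 99, 95, 92, 75, 73, 79, 78, 81, 80, 78, 80, 80, 78, 81, 80, 81, 81, 79, 77, 80, 79, 86, 96, 104, 99, 98, 100, 98, 97, 95, 96, 89, 90, 93, 91]
215 [102, 102, 103, 103, 100, 102, 101, 100, 88, 80, 72, 97, 116, 100, 80, 76, 77, 82, 87, 88, 84, 78, 77, 77, 80, 78, 78, 84, 93, 99, 97, 99, 99, 96, 98, 100, 100, 107, 114, 107, 97, 100]
230 [172, 172, 171, 171, 170, 171, 174, 172, 162, 125, 93, 89, 87, 81, 80, 76, 80, 80, 76, 79, 78, 75, 80, 80, 79, 80, 109, 147, 161, 166, 167, 169, 162, 152, 144, 146, 146, 145, 140, 137, 140, 145]
248 [176, 176, 177, 176, 170, 146, 97, 54, 69, 111, 130, 135, 134, 135, 132, 133, 131, 129, 130, 129, 129, 136, 135, 137, 135, 127, 86, 74, 129, 166, 176, 175, 174, 175, 175, 174, 174, 173, 172, 173, 174, 173]
262 [148, 146, 148, 159, 168, 172, 173, 159, 133, 129, 138, 137, 139, 139, 137, 137, 137, 138, 137, 138, 137, 137, 139, 137, 142, 153, 171, 175, 176, 174, 174, 174, 172, 170, 166, 167, 167, 173, 175, 174, 174, 174]
```

View pics/w1c.png

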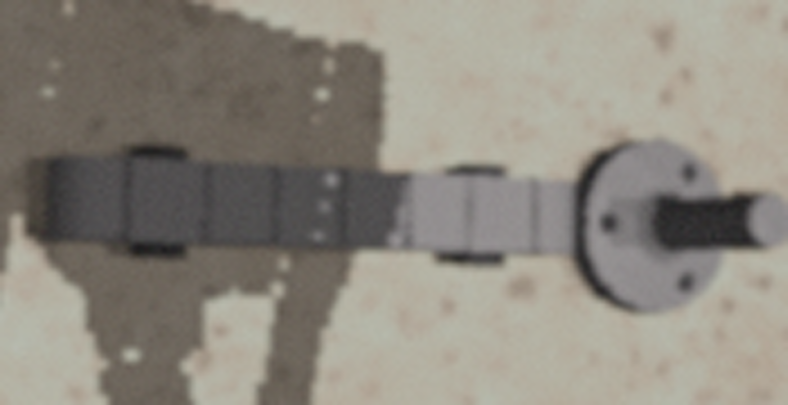

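The crop shows stud B at px (270.0,180) and stud A at (267.0,250.5), both dark. The flange centre is at about (265.5,290). I'll compute the line, using the stud width as the height check.

```bash
python3 - <<'E'
from h import *
c=ctrl.snapshot("wrist");T=np.load("w1.npz")["T"]
for z in (.011,):
    B=onz(c,T,(269.9,180.0),z);A=onz(c,T,(266.8,250.5),z);print(B.round(4),A.round(4),np.linalg.norm(B-A).round(4),"heading",np.degrees(np.arctan2(*(B-A)[1::-1])).round(2))
# bar top edges at several rows -> line on z=.022
P=[]
for r,l,rr in ((165,261.,279.7),(200,260.3,277.9),(230,259.6,275.6),(262,258.,274.4)):
    L=onz(c,T,(l,r),.022);Q=onz(c,T,(rr,r),.022);P.append((L+Q)/2);print(r,L.round(4),Q.round(4))
P=np.array(P);k=np.polyfit(P[:,1],P[:,0],1);print("x at",[(y,np.polyval(k,y).round(4)) for y in (-.23,-.16,-.06,.275)],"heading",90-np.degrees(np.arctan(k[0])))
print("flange",onz(c,T,(315-225/4.5,145+652/4.5),.012).round(4),"stemtop",onz(c,T,(315-220/4.5,145+768/4.5),.06).round(4))
print("endB top tip",onz(c,T,(270.3,152.5),.015).round(4))
goal([.496,-.16,.19],np.pi/2)
E
```

```text
[ 0.4995 -0.0647  0.011 ] [ 0.4977 -0.1639  0.011 ] 0.0992 heading 89.0
165 [ 0.488  -0.0433  0.022 ] [ 0.5098 -0.0431  0.022 ]
200 [ 0.4877 -0.0869  0.022 ] [ 0.5092 -0.0868  0.022 ]
230 [ 0.4874 -0.1275  0.022 ] [ 0.5077 -0.1274  0.022 ]
262 [ 0.4858 -0.1748  0.022 ] [ 0.5076 -0.1747  0.022 ]
x at [(-0.23, np.float64(0.4958)), (-0.16, np.float64(0.497)), (-0.06, np.float64(0.4987)), (0.275, np.float64(0.5045))] heading 89.01247969070872
flange [ 0.4965 -0.2279  0.012 ] stemtop [ 0.4962 -0.2291  0.06  ]
endB top tip [ 0.4989 -0.0298  0.015 ]
delta [-0.5403  0.0757  0.8547] turn [ 0.0001 -0.      0.0022] tcp [ 0.48   -0.0521  0.3609] t 2.05
```

```bash
python3 - <<'E'
from h import *
goal([.4977,-.164,.25],np.radians(89.0))
E
```

```text
delta [-0.5603  0.0842  0.5547] turn [ 0.0001 -0.      0.0078] tcp [ 0.48   -0.0521  0.3609] t 2.05
```

```bash
python3 -m jog '[{"delta_pos":[-0.2,0.04,0.2],"turn":[0,0,0.0078],"grip":1},{"delta_pos":[-0.4,0.07,0.4],"turn":[0,0,0.0078],"grip":1},{"delta_pos":[-0.56,0.084,0.555],"turn":[0,0,0.0078],"grip":1},{"delta_pos":[-0.56,0.084,0.555],"turn":[0,0,0.0078],"grip":1},{"delta_pos":[-0.56,0.084,0.555],"turn":[0,0,0.0078],"grip":1}]'
python3 - <<'E'
from h import *
s=ctrl.state();c=ctrl.snapshot("wrist");T=pose(c,s);np.savez("w2.npz",T=T);cv2.imwrite("pics/w2.png",c["frame"])
goal([.4977,-.164,.174],np.radians(89.0))
for p in ([.4995,-.0647,.011],[.4977,-.1639,.011]): print(proj(c,T,p))
j=c["frame"]
cv2.imwrite("pics/w2v.png",cv2.resize(j[100:384,160:380],None,fx=2,fy=2))
E
```

```text
t: 2.55
tool_pos: [0.4971, -0.1646, 0.2483]
tcp_rot: [-2.241, -2.197, 0.001]
force: [0.2, 0.9, 0.4]
finger_gap: 0.0854
grasp_force: 0.0
delta [ 1.0e-04 -0.0e+00  3.8e-01] turn [ 0.     -0.0003 -0.0006] tcp [ 0.4977 -0.1641  0.25  ] t 2.6
[255.43767259  73.8378101 ]
[255.59686307 204.05759797]
```

View pics/w2v.png

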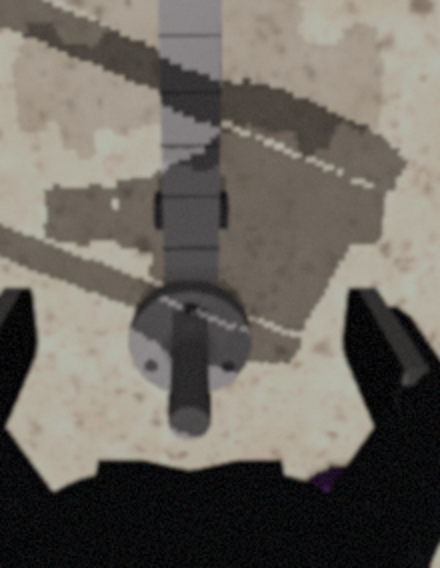

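Stud A is at px (255.5,205) as predicted, and the bar is vertical in the picture, so the heading is right. I'll descend and grip.

```bash
python3 -m jog '[{"delta_pos":[0,0,0.13],"turn":[0,0,0],"grip":1},{"delta_pos":[0,0,0.26],"turn":[0,0,0],"grip":1},{"delta_pos":[0,0,0.35],"turn":[0,0,0],"grip":0.7},{"delta_pos":[0,0,0.38],"turn":[0,0,0],"grip":0.5},{"delta_pos":[0,0,0.38],"turn":[0,0,0],"grip":0.4}]' 40
python3 -m jog '[{"delta_pos":[0,0,0],"turn":[0,0,0],"grip":0.2},{"delta_pos":[0,0,0],"turn":[0,0,0],"grip":0.2},{"delta_pos":[0,0,0],"turn":[0,0,0],"grip":0.2},{"delta_pos":[0,0,0],"turn":[0,0,0],"grip":0.2},{"delta_pos":[0,0,0],"turn":[0,0,0],"grip":0.2}]' 40
python3 -c "
from h import *
s=ctrl.state();print(s['tool_pos'],s['force'],s['torque'],s['finger_gap'])"
```

```text
t: 3.1
tool_pos: [0.4981, -0.1637, 0.1747]
tcp_rot: [2.241, 2.201, 0.001]
force: [-0.1, -0.5, 0.7]
finger_gap: 0.0441
grasp_force: 0.0
t: 3.6
tool_pos: [0.4985, -0.1647, 0.1759]
tcp_rot: [2.242, 2.198, 0.004]
force: [-0.8, 3.3, 5.7]
finger_gap: 0.0288
grasp_force: 40.9
[ 0.49849915 -0.16465538  0.17589791] [-0.75878217  3.28192076  5.6571918 ] [0.4475347  0.2376664  0.09201176] 0.028834750728856173
```

```bash
python3 -m jog '[{"delta_pos":[-0.003,0.003,-0.0095],"turn":[0,0,0],"grip":0.2},{"delta_pos":[-0.003,0.003,-0.0095],"turn":[0,0,0],"grip":0.2},{"delta_pos":[-0.003,0.003,-0.0095],"turn":[0,0,0],"grip":0.2}]' 40
python3 -c "
from h import *
for i in range(4):
  s=ctrl.state();print(s['tool_pos'],s['force'],s['torque'],s['finger_gap']);ctrl.snapshot('side')"
```

```text
t: 3.9
tool_pos: [0.4984, -0.1655, 0.176]
tcp_rot: [2.243, 2.198, 0.001]
force: [-0.6, -0.6, 1.2]
finger_gap: 0.0291
grasp_force: 40.5
[ 0.49840719 -0.16551609  0.17596113] [-0.64845746 -0.60992006  1.21901958] [ 0.10471251 -0.00837705 -0.00569737] 0.029085257067599724
[ 0.4984286  -0.16555595  0.17596162] [-0.42690073  0.74196747  2.15181176] [ 0.09340524 -0.00612638 -0.03341622] 0.028893675799577172
[ 0.49844028 -0.16551453  0.17595936] [0.16222485 0.77671822 2.41582002] [ 0.15597402 -0.0337821   0.00635046] 0.02878789675581114
[ 0.49843215 -0.16552537  0.17594605] [ 0.39616174 -0.17205819  2.29925609] [ 0.10287822 -0.00387653 -0.02544254] 0.02851448788317732
```

```bash
cat > chk.py <<'E'
from h import *
import sys
y0,z0=map(float,sys.argv[1:3])
ctrl.snapshot("side");ctrl.snapshot("side");s=ctrl.state();p=s["tool_pos"];dy,dz=p[1]-y0-.12,p[2]-z0
print("t",s["t"],"tcp",p.round(4),"phi",np.degrees(np.arctan2(dz,-dy)).round(2),"R mm",(1e3*np.hypot(dy,dz)).round(2),"F",np.round(s["force"],1),"gap",round(s["finger_gap"],4))
E
python3 -m jog '[{"delta_pos":[0.0033,0,-0.0627],"turn":[0,0,0],"grip":0.2},{"delta_pos":[0.0131,0,-0.1247],"turn":[0,0,0],"grip":0.2},{"delta_pos":[0.0294,0,-0.1854],"turn":[0,0,0],"grip":0.2},{"delta_pos":[0.0519,0,-0.2440],"turn":[0,0,0],"grip":0.2},{"delta_pos":[0.0804,0,-0.3],"turn":[0,0,0],"grip":0.2}]' 40 && python3 chk.py -.1655 .1759
python3 - <<'E'
from h import *
a=ctrl.snapshot("scene")["frame"][165:245,190:300];b=ctrl.snapshot("side")["frame"][150:245,205:300]
f=lambda x:cv2.resize(x,(400,400),interpolation=cv2.INTER_CUBIC)
cv2.imwrite("pics/s1.png",np.hstack([f(a),f(b)]))
E
```

```text
t: 4.6
tool_pos: [0.4986, -0.1489, 0.2369]
tcp_rot: [2.243, 2.199, 0.001]
force: [-0.5, 1.0, -1.6]
finger_gap: 0.0291
grasp_force: 40.1
t 4.7 tcp [ 0.4992 -0.1488  0.2382] phi 31.08 R mm 120.59 F [-0.7 -1.4 -1.1] gap 0.0287
```

View pics/s1.png

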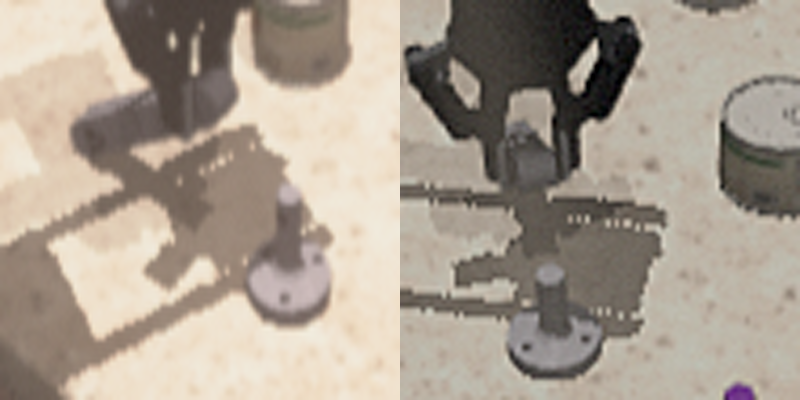

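The scene shows the bar tilted about 30°, with end B still planted near full px (212,191). I'll continue.

```bash
cat >> chk.py <<'E'
print("end drift mm if on table (fore,aft):",[(1e3*(dy+k*np.sqrt(max(.0144-dz*dz,0)))).round(1) for k in (1,-1)],"height left mm",round(1e3*(.12-dz),2))
E
python3 -m jog '[{"delta_pos":[0.0342,0,-0.0527],"turn":[0,0,0],"grip":0.2},{"delta_pos":[0.0737,0,-0.1015],"turn":[0,0,0],"grip":0.2},{"delta_pos":[0.1181,0,-0.1459],"turn":[0,0,0],"grip":0.2},{"delta_pos":[0.1669,0,-0.1854],"turn":[0,0,0],"grip":0.2},{"delta_pos":[0.2196,0,-0.2196],"turn":[0,0,0],"grip":0.2}]' 40 && python3 chk.py -.1655 .1759
```

```text
t: 5.3
tool_pos: [0.4994, -0.1043, 0.2803]
tcp_rot: [2.243, 2.199, 0.001]
force: [0.5, 0.6, -2.2]
finger_gap: 0.0288
grasp_force: 40.1
t 5.4 tcp [ 0.4998 -0.1039  0.281 ] phi 60.92 R mm 120.23 F [ 0.7 -0.8 -0.3] gap 0.0287
end drift mm if on table (fore,aft): [np.float64(-0.5), np.float64(-116.4)] height left mm 14.92
```

```bash
python3 -m jog '[{"delta_pos":[0.056,0,-0.0285],"turn":[0,0,0],"grip":0.2},{"delta_pos":[0.1146,0,-0.051],"turn":[0,0,0],"grip":0.2},{"delta_pos":[0.1753,0,-0.0673],"turn":[0,0,0],"grip":0.2}]' 40 && python3 chk.py -.1655 .1759
```

```text
t: 5.7
tool_pos: [0.5, -0.0694, 0.2932]
tcp_rot: [-2.243, -2.198, -0.0]
force: [0.3, 0.5, -1.6]
finger_gap: 0.029
grasp_force: 40.1
t 5.8 tcp [ 0.5002 -0.0687  0.2934] phi 78.82 R mm 119.73 F [-0.2  0.1 -1.5] gap 0.0289
end drift mm if on table (fore,aft): [np.float64(1.3), np.float64(-47.7)] height left mm 2.54
```

```bash
python3 -m jog '[{"delta_pos":[0.062,0,-0.0095],"turn":[0,0,0],"grip":0.2},{"delta_pos":[0.1247,0,-0.0125],"turn":[0,0,0],"grip":0.2},{"delta_pos":[0.1874,0,-0.0095],"turn":[0,0,0],"grip":0.2},{"delta_pos":[0.2494,0,0],"turn":[0,0,0],"grip":0.2}]' 40 && python3 chk.py -.1655 .1759
python3 - <<'E'
from h import *
a=ctrl.snapshot("scene")["frame"][145:245,190:300];b=ctrl.snapshot("side")["frame"][110:245,195:300]
f=lambda x:cv2.resize(x,(400,400),interpolation=cv2.INTER_CUBIC)
cv2.imwrite("pics/s2.png",np.hstack([f(a),f(b)]))
E
```

```text
t: 6.2
tool_pos: [0.5011, -0.0192, 0.294]
tcp_rot: [2.243, 2.199, 0.002]
force: [-1.7, 1.1, 5.3]
finger_gap: 0.0294
grasp_force: 40.8
t 6.3 tcp [ 0.5011 -0.0182  0.2938] phi 103.01 R mm 121.04 F [-2.4  1.2  6. ] gap 0.0288
end drift mm if on table (fore,aft): [np.float64(49.4), np.float64(5.1)] height left mm 2.06
```

View pics/s2.png

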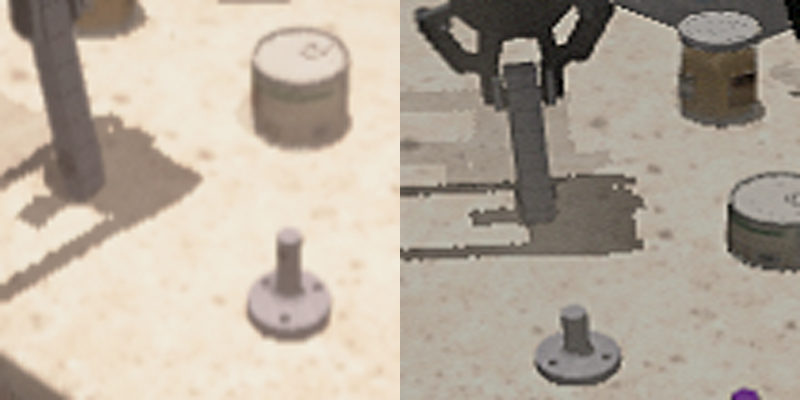

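The bar is just past upright, with its bottom at scene px (213,193) and side px (231,184). I'll compare these with the expected spot, numerically.

```bash
python3 - <<'E'
from h import *
a=ctrl.snapshot("scene");b=ctrl.snapshot("side")
for y in (-.0455,-.0405):
  for c in (a,b): print(y,[proj(c,pose(c),[.5+dx,y+dy,z]).round(1).tolist() for dx,dy,z in((0,0,.011),(-.011,0,0),(-.011,-.011,.011),(.011,-.011,.011),(.011,0,0))])
for r in range(184,198,1): print(r,a["frame"][r,200:224].mean(1).astype(int).tolist())
print()
for r in range(176,190,1): print(r,b["frame"][r,220:244].mean(1).astype(int).tolist())
E
```

```text
-0.0455 [[215.1, 190.6], [212.6, 195.9], [215.2, 194.1], [220.9, 190.1], [218.2, 191.9]]
-0.0455 [[230.7, 183.2], [227.1, 186.8], [227.4, 186.2], [235.2, 185.0], [234.8, 185.6]]
-0.0405 [[213.7, 189.9], [211.2, 195.2], [213.9, 193.4], [219.5, 189.4], [216.9, 191.2]]
-0.0405 [[230.4, 182.1], [226.8, 185.7], [227.1, 185.1], [234.9, 183.9], [234.5, 184.5]]
184 [105, 108, 107, 111, 124, 110, 85, 84, 88, 88, 93, 100, 102, 103, 103, 104, 104, 111, 132, 139, 139, 140, 138, 136]
185 [106, 109, 106, 105, 109, 101, 85, 83, 82, 85, 88, 98, 104, 103, 103, 105, 104, 107, 125, 137, 138, 139, 137, 136]
186 [111, 113, 109, 106, 106, 104, 87, 84, 82, 84, 85, 98, 102, 102, 104, 105, 104, 108, 119, 136, 138, 140, 137, 136]
187 [147, 143, 132, 108, 103, 104, 95, 87, 81, 84, 86, 96, 103, 105, 102, 102, 103, 107, 120, 137, 139, 138, 136, 137]
188 [194, 190, 157, 109, 103, 102, 103, 88, 85, 85, 91, 98, 103, 105, 103, 98, 100, 105, 113, 136, 138, 138, 137, 136]
189 [205, 197, 129, 105, 104, 104, 103, 96, 91, 91, 91, 95, 98, 102, 104, 103, 105, 105, 111, 132, 135, 138, 137, 136]
190 [211, 210, 164, 112, 105,
[... 1861 characters left out ...]
7, 97, 99, 97, 101, 75, 78, 84, 82, 81, 82, 79, 77, 92, 108, 104, 104, 106, 99, 102, 103, 100]
185 [97, 95, 151, 146, 144, 146, 97, 90, 74, 83, 79, 96, 93, 94, 90, 106, 102, 105, 97, 105, 100, 103, 100, 103]
186 [147, 143, 181, 179, 175, 178, 145, 150, 84, 96, 94, 115, 106, 108, 107, 108, 109, 105, 98, 105, 105, 105, 100, 101]
187 [178, 179, 172, 170, 169, 174, 177, 180, 141, 100, 107, 105, 107, 105, 106, 105, 104, 108, 105, 106, 100, 100, 103, 99]
188 [169, 170, 171, 172, 169, 172, 175, 174, 163, 87, 102, 110, 108, 106, 112, 107, 107, 105, 105, 101, 105, 105, 105, 100]
189 [172, 170, 170, 171, 169, 171, 169, 168, 167, 91, 107, 109, 104, 108, 105, 105, 105, 106, 106, 105, 104, 108, 105, 102]
```

```bash
python3 -m jog '[{"delta_pos":[0.0607,0,0.0163],"turn":[0,0,0],"grip":0.2},{"delta_pos":[0.1193,0,0.0388],"turn":[0,0,0],"grip":0.2}]' 40 && python3 chk.py -.1655 .1759
```

```text
t: 6.7
tool_pos: [0.5018, 0.005, 0.2877]
tcp_rot: [-2.243, -2.198, -0.006]
force: [-4.4, 5.2, 11.8]
finger_gap: 0.0292
grasp_force: 41.5
t 6.8 tcp [0.5016 0.0063 0.2871] phi 114.95 R mm 122.7 F [-2.6  4.5 11.1] gap 0.0288
end drift mm if on table (fore,aft): [np.float64(96.7), np.float64(6.8)] height left mm 8.75
```

```bash
python3 -m jog '[{"delta_pos":[0.056,0,0.0285],"turn":[0,0,0],"grip":0.2},{"delta_pos":[0.1087,0,0.0627],"turn":[0,0,0],"grip":0.2}]' 40 && python3 chk.py -.1655 .1759
```

```text
t: 7.0
tool_pos: [0.5023, 0.0282, 0.2765]
tcp_rot: [-2.241, -2.197, -0.012]
force: [-5.2, 11.2, 16.3]
finger_gap: 0.0284
grasp_force: 42.1
t 7.1 tcp [0.502  0.0294 0.2756] phi 126.94 R mm 124.68 F [-4.7  9.6 15.8] gap 0.0286
end drift mm if on table (fore,aft): [np.float64(141.8), np.float64(8.1)] height left mm 20.35
```

```bash
python3 -m jog '[{"delta_pos":[0.0488,0,0.0395],"turn":[0,0,0],"grip":0.2},{"delta_pos":[0.0932,0,0.0839],"turn":[0,0,0],"grip":0.2}]' 40 && python3 chk.py -.1655 .1759
```

```text
t: 7.3
tool_pos: [0.5029, 0.0453, 0.2568]
tcp_rot: [2.241, 2.199, 0.006]
force: [1.1, 0.8, -0.7]
finger_gap: 0.0291
grasp_force: 40.3
t 7.4 tcp [0.5017 0.0452 0.2538] phi 139.34 R mm 119.61 F [-0.1  0.3 -0.8] gap 0.0287
end drift mm if on table (fore,aft): [np.float64(182.0), np.float64(-0.5)] height left mm 42.06
```

```bash
python3 -m jog '[{"delta_pos":[0.0395,0,0.0488],"turn":[0,0,0],"grip":0.2},{"delta_pos":[0.0737,0,0.1015],"turn":[0,0,0],"grip":0.2},{"delta_pos":[0.1022,0,0.1575],"turn":[0,0,0],"grip":0.2},{"delta_pos":[0.1247,0,0.2161],"turn":[0,0,0],"grip":0.2},{"delta_pos":[0.1410,0,0.2768],"turn":[0,0,0],"grip":0.2}]' 40 && python3 chk.py -.1655 .1759
```

```text
t: 7.9
tool_pos: [0.5027, 0.0723, 0.199]
tcp_rot: [-2.243, -2.199, 0.001]
force: [-0.8, 0.9, -1.2]
finger_gap: 0.0288
grasp_force: 40.2
t 8.0 tcp [0.5019 0.0722 0.1977] phi 169.52 R mm 119.67 F [-0.8  0.4 -1.7] gap 0.0291
end drift mm if on table (fore,aft): [np.float64(235.7), np.float64(-0.3)] height left mm 98.24
```

```bash
python3 -m jog '[{"delta_pos":[0.006,0,0.035],"turn":[0,0,0],"grip":0.2},{"delta_pos":[0.009,0,0.065],"turn":[0,0,0],"grip":0.2},{"delta_pos":[0.011,0,0.085],"turn":[0,0,0],"grip":0.2},{"delta_pos":[0.011,0,0.095],"turn":[0,0,0],"grip":0.2},{"delta_pos":[0.011,0,0.1],"turn":[0,0,0],"grip":0.2}]' 40 && python3 chk.py -.1655 .1759
```

```text
t: 8.5
tool_pos: [0.5031, 0.0741, 0.1805]
tcp_rot: [2.243, 2.199, 0.0]
force: [0.5, 0.4, -1.1]
finger_gap: 0.029
grasp_force: 40.2
t 8.6 tcp [0.503  0.0741 0.1806] phi 177.74 R mm 119.73 F [-0.3  1.1 -1.1] gap 0.0288
end drift mm if on table (fore,aft): [np.float64(239.5), np.float64(-0.3)] height left mm 115.29
```

```bash
python3 -m jog '[{"delta_pos":[0,0,0.008],"turn":[0,0,0],"grip":0.2},{"delta_pos":[0,0,0.014],"turn":[0,0,0],"grip":0.2},{"delta_pos":[0,0,0.019],"turn":[0,0,0],"grip":0.2},{"delta_pos":[0,0,0.023],"turn":[0,0,0],"grip":0.2},{"delta_pos":[0,0,0.023],"turn":[0,0,0],"grip":0.2}]' 40 && python3 chk.py -.1655 .1759
```

```text
t: 9.1
tool_pos: [0.5031, 0.0742, 0.176]
tcp_rot: [2.243, 2.199, 0.0]
force: [-0.4, 0.3, -1.1]
finger_gap: 0.0287
grasp_force: 40.2
t 9.2 tcp [0.503  0.0742 0.176 ] phi 179.95 R mm 119.69 F [ 0.4  0.8 -1.9] gap 0.0285
end drift mm if on table (fore,aft): [np.float64(239.7), np.float64(-0.3)] height left mm 119.9
```

```bash
python3 -m jog '[{"delta_pos":[0,0,0.004],"turn":[0,0,0],"grip":0.2},{"delta_pos":[0,0,0.008],"turn":[0,0,0],"grip":0.2},{"delta_pos":[0,0,0.008],"turn":[0,0,0],"grip":0.2}]' 40 && python3 chk.py -.1655 .1759
```

```text
t: 9.5
tool_pos: [0.5031, 0.0742, 0.1759]
tcp_rot: [2.243, 2.199, 0.0]
force: [-3.4, 0.5, 7.4]
finger_gap: 0.0286
grasp_force: 41.2
t 9.6 tcp [0.5031 0.0742 0.1759] phi 180.0 R mm 119.72 F [-3.9  0.7  6.8] gap 0.0289
end drift mm if on table (fore,aft): [np.float64(239.7), np.float64(-0.3)] height left mm 120.0
```

```bash
python3 -m jog '[{"delta_pos":[0,0,-0.006],"turn":[0,0,0],"grip":0.36},{"delta_pos":[0,0,-0.006],"turn":[0,0,0],"grip":0.5},{"delta_pos":[0,0,-0.006],"turn":[0,0,0],"grip":0.9},{"delta_pos":[0,0,-0.006],"turn":[0,0,0],"grip":1},{"delta_pos":[0,0,-0.006],"turn":[0,0,0],"grip":1}]' 40
python3 -m jog '[{"delta_pos":[0,0,-0.1],"turn":[0,0,0],"grip":1},{"delta_pos":[-0.1,0,-0.35],"turn":[0,0,0],"grip":1},{"delta_pos":[-0.35,0,-0.5],"turn":[0,0,0],"grip":1},{"delta_pos":[-0.5,0,-0.5],"turn":[0,0,0],"grip":1},{"delta_pos":[-0.5,0,-0.5],"turn":[0,0,0],"grip":1}]'
python3 -m jog '[{"delta_pos":[0,0,0],"turn":[0,0,0],"grip":1},{"delta_pos":[0,0,0],"turn":[0,0,0],"grip":1}]'
python3 - <<'E'
from h import *
s=ctrl.state();c=ctrl.snapshot("wrist");T=pose(c,s);np.savez("w3.npz",T=T);cv2.imwrite("pics/w3.png",c["frame"])
for y in (.0942,-.0458-.011,-.0258,.0742): print(y,proj(c,T,[.4984+(y+.1655)*.0175,y,.011]).round(1))
goal([.4984+(-.0258+.1655)*.0175,-.0258,.175],np.radians(89.0))
g=c["frame"].mean(2)
for r in range(20,330,8): print(r,g[r,235:275].astype(int).tolist())
E
```

```text
t: 10.1
tool_pos: [0.503, 0.0741, 0.1754]
tcp_rot: [-2.243, -2.199, 0.0]
force: [0.5, 0.2, 0.3]
finger_gap: 0.0834
grasp_force: 0.0
t: 10.6
tool_pos: [0.5016, -0.0294, 0.278]
tcp_rot: [2.245, 2.19, 0.002]
force: [-0.4, 1.3, 0.0]
finger_gap: 0.0851
grasp_force: 0.0
t: 10.8
tool_pos: [0.5007, -0.0251, 0.2746]
tcp_rot: [-2.241, -2.198, 0.001]
force: [-0.1, -0.2, -0.1]
finger_gap: 0.0854
grasp_force: 0.0
0.0942 [254.5  50.2]
-0.0568 [254.8 225.4]
-0.0258 [254.8 194.7]
0.0742 [254.5  77.3]
delta [-0.0052  0.0017  0.4975] turn [-0.0006 -0.0003 -0.0004] tcp [ 0.5007 -0.0248  0.2745] t 10.85
20 [147, 146, 143, 138, 136, 134, 139, 145, 149, 149, 151, 147, 143, 138, 135, 136, 143, 147, 148, 152, 151, 149, 148, 145, 149, 152, 154, 152, 153, 150, 152, 150, 149, 150, 151, 150, 152, 148, 149, 149]
28 [149, 146, 140, 141, 138, 135, 135, 138, 138, 144, 147, 150, 149, 148, 146, 148, 145, 147, 148, 151, 154, 153, 154, 153, 153, 154, 153, 152, 150, 152, 149, 151, 149, 150, 149, 151, 150, 151, 152, 153]
36 [145, 148, 147, 149, 146, 137, 113, 98, 91, 96, 93, 93, 94, 94, 96, 91, 93, 93, 94, 97, 96, 96, 94
[... 6249 characters left out ...]
 167, 167, 170, 170, 170, 168, 165, 168, 170, 169, 170, 169, 168, 166, 162, 161, 161]
308 [167, 169, 171, 170, 171, 168, 168, 170, 168, 170, 169, 169, 170, 170, 169, 166, 163, 167, 169, 171, 169, 170, 169, 169, 171, 171, 166, 170, 170, 170, 168, 170, 170, 170, 170, 170, 168, 171, 170, 168]
316 [168, 167, 168, 169, 167, 167, 166, 167, 166, 168, 167, 168, 169, 170, 172, 170, 169, 169, 169, 170, 171, 171, 170, 168, 169, 169, 170, 171, 169, 167, 170, 169, 167, 165, 165, 170, 170, 168, 168, 169]
324 [140, 138, 138, 147, 156, 164, 165, 167, 166, 164, 163, 164, 165, 166, 166, 165, 166, 166, 168, 168, 168, 166, 168, 167, 167, 166, 166, 166, 168, 167, 168, 167, 169, 170, 170, 168, 168, 168, 167, 167]
```

```bash
python3 - <<'E'
from h import *
c=ctrl.snapshot("wrist");T=np.load("w3.npz")["T"];g=cv2.imread("pics/w3.png").mean(2)
# stud row extents: dark columns beside the bar
print("A L",g[58:96,239].astype(int).tolist());print("A R",g[58:96,272].astype(int).tolist());print("B L",g[172:212,243].astype(int).tolist());print("B R",g[172:212,272].astype(int).tolist())
A=onz(c,T,((236.8+274.4)/2,76.5),.011);B=onz(c,T,((240.7+273.9)/2,192.),.011);print(A.round(4),B.round(4),np.linalg.norm(A-B))
P=np.array([(onz(c,T,(l,r),.022)+onz(c,T,(q,r),.022))/2 for r,l,q in((44,241,270.2),(52,241.2,270.2),(92,242.,270.3),(124,243,270.8),(132,243.7,270.6),(204,242.5,270.6))]);print(P.round(4));k=np.polyfit(P[:,1],P[:,0],1);print(90-np.degrees(np.arctan(k[0])),np.polyval(k,-.0255),np.polyval(k,.2))
E
```

```text
A L [151, 149, 148, 149, 152, 153, 151, 147, 133, 89, 50, 43, 51, 52, 52, 57, 61, 59, 64, 59, 57, 57, 52, 47, 46, 43, 43, 37, 49, 80, 122, 141, 145, 147, 146, 144, 145, 144]
A R [149, 147, 148, 150, 149, 149, 149, 138, 92, 50, 46, 48, 50, 55, 58, 58, 62, 64, 62, 62, 63, 60, 58, 52, 51, 49, 41, 42, 41, 55, 92, 125, 147, 154, 151, 152, 154, 156]
B L [163, 165, 161, 155, 137, 111, 94, 83, 70, 67, 67, 69, 66, 63, 54, 40, 20, 27, 22, 35, 29, 27, 37, 35, 30, 35, 30, 35, 36, 27, 41, 57, 76, 87, 93, 95, 97, 97, 95, 96]
B R [95, 97, 90, 87, 81, 78, 67, 58, 57, 57, 59, 66, 63, 54, 43, 25, 21, 24, 28, 26, 26, 32, 36, 29, 35, 38, 32, 33, 34, 34, 43, 75, 91, 98, 96, 96, 96, 95, 94, 86]
[0.5035 0.0748 0.011 ] [ 0.5032 -0.0232  0.011 ] 0.09802379960569739
[[ 0.5039  0.0966  0.022 ]
 [ 0.5038  0.0912  0.022 ]
 [ 0.5037  0.0627  0.022 ]
 [ 0.5038  0.0383  0.022 ]
 [ 0.5039  0.0319  0.022 ]
 [ 0.5023 -0.0306  0.022 ]]
89.39661004846194 0.5027876681629116 0.5051625283275498
```

```bash
python3 -m jog '[{"delta_pos":[-0.002,0.006,0.2],"turn":[0,0,0],"grip":1},{"delta_pos":[-0.002,0.006,0.35],"turn":[0,0,0],"grip":0.9},{"delta_pos":[-0.002,0.006,0.45],"turn":[0,0,0],"grip":0.7},{"delta_pos":[-0.002,0.006,0.49],"turn":[0,0,0],"grip":0.5},{"delta_pos":[-0.002,0.006,0.49],"turn":[0,0,0],"grip":0.42}]' 40
python3 -m jog '[{"delta_pos":[0,0,0],"turn":[0,0,0],"grip":0.2},{"delta_pos":[0,0,0],"turn":[0,0,0],"grip":0.2},{"delta_pos":[0,0,0],"turn":[0,0,0],"grip":0.2},{"delta_pos":[0,0,0],"turn":[0,0,0],"grip":0.2},{"delta_pos":[0,0,0],"turn":[0,0,0],"grip":0.2}]' 40
python3 chk.py -.0252 .1765
```

```text
t: 11.4
tool_pos: [0.5016, -0.0254, 0.176]
tcp_rot: [-2.24, -2.199, 0.003]
force: [-0.7, 0.8, -0.8]
finger_gap: 0.0361
grasp_force: 0.0
t: 11.9
tool_pos: [0.5024, -0.0262, 0.178]
tcp_rot: [2.243, 2.199, 0.001]
force: [0.2, 0.3, -2.5]
finger_gap: 0.0284
grasp_force: 42.1
t 12.0 tcp [ 0.5023 -0.0263  0.1778] phi 0.62 R mm 121.06 F [ 0.9  0.4 -1.9] gap 0.0289
end drift mm if on table (fore,aft): [np.float64(-1.1), np.float64(-241.0)] height left mm 118.69
```

```bash
python3 -m jog '[{"delta_pos":[0,0,0.004],"turn":[0,0,0],"grip":0.2},{"delta_pos":[0,0,0.008],"turn":[0,0,0],"grip":0.2},{"delta_pos":[0,0,0.008],"turn":[0,0,0],"grip":0.2}]' 40
python3 chk.py -.0262 .1765
```

```text
t: 12.3
tool_pos: [0.5025, -0.0263, 0.1776]
tcp_rot: [2.243, 2.199, 0.001]
force: [-3.3, 0.8, 6.7]
finger_gap: 0.0288
grasp_force: 43.2
t 12.4 tcp [ 0.5024 -0.0263  0.1776] phi 0.52 R mm 120.07 F [-3.7  1.5  7.8] gap 0.0288
end drift mm if on table (fore,aft): [np.float64(-0.1), np.float64(-240.1)] height left mm 118.9
```

```bash
python3 -m jog '[{"delta_pos":[0.0033,0,-0.0687],"turn":[0,0,0],"grip":0.2},{"delta_pos":[0.0131,0,-0.1307],"turn":[0,0,0],"grip":0.2},{"delta_pos":[0.0294,0,-0.1914],"turn":[0,0,0],"grip":0.2},{"delta_pos":[0.0519,0,-0.2500],"turn":[0,0,0],"grip":0.2},{"delta_pos":[0.0804,0,-0.306],"turn":[0,0,0],"grip":0.2}]' 40 && python3 chk.py -.0263 .1776
```

```text
t: 12.9
tool_pos: [0.5026, -0.0098, 0.2384]
tcp_rot: [2.243, 2.199, 0.001]
force: [-0.7, 0.6, -3.0]
finger_gap: 0.0283
grasp_force: 42.1
t 13.0 tcp [ 0.5032 -0.0095  0.2396] phi 30.99 R mm 120.41 F [-0.3 -1.8 -1.2] gap 0.0291
end drift mm if on table (fore,aft): [np.float64(-0.5), np.float64(-206.0)] height left mm 58.0
```

```bash
python3 -m jog '[{"delta_pos":[0.0342,0,-0.0527],"turn":[0,0,0],"grip":0.2},{"delta_pos":[0.0737,0,-0.1015],"turn":[0,0,0],"grip":0.2},{"delta_pos":[0.1181,0,-0.1459],"turn":[0,0,0],"grip":0.2},{"delta_pos":[0.1669,0,-0.1854],"turn":[0,0,0],"grip":0.2},{"delta_pos":[0.2196,0,-0.2196],"turn":[0,0,0],"grip":0.2}]' 40 && python3 chk.py -.0263 .1776
python3 -m jog '[{"delta_pos":[0.055,0,-0.0285],"turn":[0,0,0],"grip":0.2},{"delta_pos":[0.1110,0,-0.052],"turn":[0,0,0],"grip":0.2}]' 40 && python3 chk.py -.0263 .1776
```

```text
t: 13.5
tool_pos: [0.5034, 0.0347, 0.2818]
tcp_rot: [-2.243, -2.199, -0.001]
force: [0.2, 0.6, -2.5]
finger_gap: 0.0289
grasp_force: 42.1
t 13.6 tcp [0.5037 0.0352 0.2825] phi 60.84 R mm 120.07 F [-0.7  0.  -0.4] gap 0.0287
end drift mm if on table (fore,aft): [np.float64(-0.1), np.float64(-116.9)] height left mm 15.15
t: 13.8
tool_pos: [0.5038, 0.0565, 0.2915]
tcp_rot: [-2.244, -2.198, 0.0]
force: [0.2, 0.6, -2.8]
finger_gap: 0.0288
grasp_force: 42.0
t 13.9 tcp [0.5039 0.0573 0.292 ] phi 72.35 R mm 120.1 F [-0.2 -0.6 -0. ] gap 0.0283
end drift mm if on table (fore,aft): [np.float64(-0.3), np.float64(-72.5)] height left mm 5.56
```

```bash
python3 -m jog '[{"delta_pos":[0.031,0,-0.0100],"turn":[0,0,0],"grip":0.2},{"delta_pos":[0.0607,0,-0.018],"turn":[0,0,0],"grip":0.2}]' 40 && python3 chk.py -.0263 .1776
```

```text
t: 14.1
tool_pos: [0.504, 0.0684, 0.2949]
tcp_rot: [-2.244, -2.198, 0.0]
force: [1.2, -0.5, -2.0]
finger_gap: 0.029
grasp_force: 42.0
t 14.2 tcp [0.504  0.0687 0.295 ] phi 77.98 R mm 119.98 F [ 0.1  0.5 -1.9] gap 0.0284
end drift mm if on table (fore,aft): [np.float64(0.1), np.float64(-50.1)] height left mm 2.65
```

```bash
python3 -m jog '[{"delta_pos":[0,0,-0.0030],"turn":[0,0,0],"grip":0.2},{"delta_pos":[0.062,0,-0.0110],"turn":[0,0,0],"grip":0.2},{"delta_pos":[0.1247,0,-0.0128],"turn":[0,0,0],"grip":0.2},{"delta_pos":[0.1874,0,-0.0105],"turn":[0,0,0],"grip":0.2},{"delta_pos":[0.2550,0,-0.002],"turn":[0,0,0],"grip":0.2}]' 40 && python3 chk.py -.0263 .1776
```

```text
t: 14.7
tool_pos: [0.5051, 0.1204, 0.2955]
tcp_rot: [-2.243, -2.2, -0.0]
force: [0.5, -0.2, -2.9]
finger_gap: 0.0289
grasp_force: 42.0
t 14.8 tcp [0.505  0.1211 0.2954] phi 103.11 R mm 120.93 F [-0.1 -0.1 -1.2] gap 0.0285
end drift mm if on table (fore,aft): [np.float64(50.4), np.float64(4.4)] height left mm 2.22
```

```bash
python3 -m jog '[{"delta_pos":[0.035,0,0.008],"turn":[0,0,0],"grip":0.2},{"delta_pos":[0.0705,0,0.0185],"turn":[0,0,0],"grip":0.2},{"delta_pos":[0.129,0,0.041],"turn":[0,0,0],"grip":0.2},{"delta_pos":[0.185,0,0.0695],"turn":[0,0,0],"grip":0.2}]' 40 && python3 chk.py -.0263 .1776
```

```text
t: 15.2
tool_pos: [0.5061, 0.1577, 0.2832]
tcp_rot: [-2.243, -2.198, -0.007]
force: [-1.5, 4.3, 7.5]
finger_gap: 0.0284
grasp_force: 43.1
t 15.3 tcp [0.5059 0.1587 0.2826] phi 121.78 R mm 123.47 F [-1.1  4.8  7.1] gap 0.029
end drift mm if on table (fore,aft): [np.float64(123.2), np.float64(6.9)] height left mm 15.04
```

```bash
python3 -m jog '[{"delta_pos":[0.040,0,0.035],"turn":[0,0,0],"grip":0.2},{"delta_pos":[0.0795,0,0.0735],"turn":[0,0,0],"grip":0.2},{"delta_pos":[0.124,0,0.118],"turn":[0,0,0],"grip":0.2}]' 40 && python3 chk.py -.0263 .1776
```

```text
t: 15.6
tool_pos: [0.5068, 0.1824, 0.2592]
tcp_rot: [2.242, 2.199, 0.007]
force: [0.6, 0.7, -0.9]
finger_gap: 0.0287
grasp_force: 42.3
t 15.7 tcp [0.5058 0.182  0.256 ] phi 138.4 R mm 118.12 F [ 0.1  0.6 -1. ] gap 0.0286
end drift mm if on table (fore,aft): [np.float64(179.2), np.float64(-2.5)] height left mm 41.57
```

```bash
python3 -m jog '[{"delta_pos":[0.044,0,0.0395],"turn":[0,0,0],"grip":0.2},{"delta_pos":[0.078,0,0.092],"turn":[0,0,0],"grip":0.2},{"delta_pos":[0.1065,0,0.148],"turn":[0,0,0],"grip":0.2},{"delta_pos":[0.129,0,0.2065],"turn":[0,0,0],"grip":0.2},{"delta_pos":[0.1455,0,0.2675],"turn":[0,0,0],"grip":0.2}]' 40 && python3 chk.py -.0263 .1776
```

```text
t: 16.2
tool_pos: [0.5067, 0.2103, 0.203]
tcp_rot: [-2.243, -2.199, 0.001]
force: [0.0, 0.9, -1.6]
finger_gap: 0.0291
grasp_force: 42.2
t 16.3 tcp [0.5059 0.2099 0.2014] phi 168.42 R mm 118.65 F [-1.2  0.1 -2.2] gap 0.0291
end drift mm if on table (fore,aft): [np.float64(233.8), np.float64(-1.4)] height left mm 96.18
```

```bash
python3 -m jog '[{"delta_pos":[0.008,0,0.04],"turn":[0,0,0],"grip":0.2},{"delta_pos":[0.014,0,0.07],"turn":[0,0,0],"grip":0.2},{"delta_pos":[0.017,0,0.092],"turn":[0,0,0],"grip":0.2},{"delta_pos":[0.019,0,0.104],"turn":[0,0,0],"grip":0.2},{"delta_pos":[0.019,0,0.11],"turn":[0,0,0],"grip":0.2}]' 40 && python3 chk.py -.0263 .1776
python3 -m jog '[{"delta_pos":[0,0,0.003],"turn":[0,0,0],"grip":0.2},{"delta_pos":[0,0,0.006],"turn":[0,0,0],"grip":0.2},{"delta_pos":[0,0,0.009],"turn":[0,0,0],"grip":0.2},{"delta_pos":[0,0,0.012],"turn":[0,0,0],"grip":0.2}]' 40 && python3 chk.py -.0263 .1776
```

```text
t: 16.8
tool_pos: [0.507, 0.2138, 0.1824]
tcp_rot: [-2.243, -2.199, -0.0]
force: [-0.0, 0.4, -0.6]
finger_gap: 0.029
grasp_force: 42.1
t 16.9 tcp [0.507  0.2137 0.1825] phi 177.65 R mm 120.14 F [-0.3  0.7 -1.6] gap 0.0289
end drift mm if on table (fore,aft): [np.float64(239.9), np.float64(0.1)] height left mm 115.08
t: 17.3
tool_pos: [0.507, 0.2138, 0.1802]
tcp_rot: [2.243, 2.199, 0.001]
force: [-0.2, 1.2, -2.2]
finger_gap: 0.0287
grasp_force: 42.1
t 17.4 tcp [0.507  0.2138 0.1801] phi 178.82 R mm 120.11 F [-0.6  1.1 -1.6] gap 0.0285
end drift mm if on table (fore,aft): [np.float64(240.1), np.float64(0.1)] height left mm 117.53
```

```bash
python3 -m jog '[{"delta_pos":[0,0,0.004],"turn":[0,0,0],"grip":0.2},{"delta_pos":[0,0,0.008],"turn":[0,0,0],"grip":0.2},{"delta_pos":[0,0,0.012],"turn":[0,0,0],"grip":0.2},{"delta_pos":[0,0,0.016],"turn":[0,0,0],"grip":0.2},{"delta_pos":[0,0,0.017],"turn":[0,0,0],"grip":0.2}]' 40 && python3 chk.py -.0263 .1776
```

```text
t: 17.9
tool_pos: [0.5071, 0.2138, 0.1776]
tcp_rot: [2.243, 2.199, 0.0]
force: [-3.1, -0.1, 5.3]
finger_gap: 0.0287
grasp_force: 42.9
t 18.0 tcp [0.507  0.2138 0.1776] phi 179.99 R mm 120.1 F [-2.9  0.   5. ] gap 0.0286
end drift mm if on table (fore,aft): [np.float64(240.1), np.float64(0.1)] height left mm 119.97
```

```bash
python3 -m jog '[{"delta_pos":[0,0,-0.006],"turn":[0,0,0],"grip":0.36},{"delta_pos":[0,0,-0.006],"turn":[0,0,0],"grip":0.5},{"delta_pos":[0,0,-0.006],"turn":[0,0,0],"grip":0.9},{"delta_pos":[0,0,-0.006],"turn":[0,0,0],"grip":1},{"delta_pos":[0,0,-0.006],"turn":[0,0,0],"grip":1}]' 40
python3 -m jog '[{"delta_pos":[0,0,-0.1],"turn":[0,0,0],"grip":1},{"delta_pos":[-0.1,0,-0.35],"turn":[0,0,0],"grip":1},{"delta_pos":[-0.35,0,-0.5],"turn":[0,0,0],"grip":1},{"delta_pos":[-0.4,0,-0.5],"turn":[0,0,0],"grip":1},{"delta_pos":[-0.4,0,-0.5],"turn":[0,0,0],"grip":1}]'
python3 -m jog '[{"delta_pos":[0,0,0],"turn":[0,0,0],"grip":1},{"delta_pos":[0,0,0],"turn":[0,0,0],"grip":1}]'
python3 - <<'E'
from h import *
s=ctrl.state();c=ctrl.snapshot("wrist");T=pose(c,s);np.savez("w4.npz",T=T);cv2.imwrite("pics/w4.png",c["frame"])
print(s["tool_pos"])
for n,p in dict(endB=[.5075,.2338,.011],tip=[.5075,.2448,.011],studB=[.507,.2138,.011],studA=[.5055,.1138,.011],rear=[.5053,.0828,.011],foot=[.508,.2728,0]).items(): print(n,proj(c,T,p).round(1))
a=ctrl.snapshot("scene");print(onz(a,pose(a),(150,131),0),onz(a,pose(a),(240,138),0))
g=cv2.imread("pics/w4.png").mean(2)
for r in range(20,230,14): print(r,g[r,232:284:1].astype(int).tolist())
E
```

```text
t: 18.5
tool_pos: [0.507, 0.2137, 0.1777]
tcp_rot: [-2.243, -2.199, 0.0]
force: [-0.1, -0.3, 0.4]
finger_gap: 0.0837
grasp_force: 0.0
t: 19.0
tool_pos: [0.506, 0.1319, 0.2802]
tcp_rot: [2.245, 2.193, 0.005]
force: [-0.4, 0.5, 0.2]
finger_gap: 0.0854
grasp_force: 0.0
t: 19.2
tool_pos: [0.505, 0.1345, 0.2766]
tcp_rot: [-2.241, -2.199, 0.002]
force: [0.6, 0.7, -0.1]
finger_gap: 0.0848
grasp_force: 0.0
[0.50501763 0.13445816 0.27661543]
endB [255.5  77.2]
tip [255.2  62.6]
studB [255.3 102.9]
studA [255.7 213.7]
rear [256.  242.6]
foot [255.2  27.1]
[0.63087646 0.40250424 0.        ] [0.77914403 0.1042093  0.        ]
20 [118, 114, 114, 114, 116, 115, 122, 127, 134, 138, 141, 142, 145, 144, 140, 141, 140, 140, 141, 141, 141, 142, 141, 140, 140, 138, 136, 136, 137, 137, 139, 139, 143, 143, 140, 141, 141, 141, 140, 139, 140, 143, 144, 142, 144, 143, 144, 146, 145, 145, 145, 143]
34 [137, 137, 140, 144, 145, 147, 147, 146, 145, 144, 147, 147, 147, 145, 144, 147, 145, 145, 147, 146, 144, 143, 145, 145, 142, 142, 140, 139, 132, 133, 134, 136, 135, 138, 142, 141, 143, 144, 146, 148, 146, 144, 
[... 2518 characters left out ...]
, 95, 93, 96, 92, 94, 93, 95, 96, 97, 95, 91, 91, 94]
188 [92, 93, 93, 91, 92, 94, 96, 92, 95, 89, 95, 90, 76, 64, 68, 62, 63, 65, 67, 65, 65, 66, 64, 64, 62, 65, 67, 68, 65, 66, 67, 62, 66, 64, 66, 66, 66, 75, 86, 95, 94, 94, 92, 95, 95, 92, 96, 93, 93, 91, 90, 90]
202 [89, 94, 91, 93, 93, 93, 94, 95, 89, 74, 64, 69, 71, 76, 76, 75, 76, 74, 72, 76, 76, 75, 77, 72, 75, 74, 77, 75, 76, 77, 74, 76, 74, 75, 73, 79, 75, 69, 61, 60, 74, 82, 89, 92, 92, 93, 91, 92, 93, 94, 90, 94]
216 [167, 165, 165, 163, 162, 163, 161, 141, 99, 57, 35, 35, 50, 67, 76, 77, 77, 73, 77, 75, 74, 76, 73, 75, 75, 73, 75, 73, 75, 75, 77, 74, 74, 79, 75, 77, 72, 50, 34, 31, 48, 76, 91, 99, 92, 92, 91, 91, 93, 94, 92, 93]
```

```bash
python3 -m jog '[{"delta_pos":[-0.25,0,-0.1],"turn":[0,0,0],"grip":0.8},{"delta_pos":[-0.5,0,-0.12],"turn":[0,0,0],"grip":0.8},{"delta_pos":[-0.75,-0.03,-0.12],"turn":[0,0,0],"grip":0.8},{"delta_pos":[-1,-0.05,-0.12],"turn":[0,0,0],"grip":0.8},{"delta_pos":[-1,-0.05,-0.12],"turn":[0,0,0],"grip":0.8}]' 40
python3 -m jog '[{"delta_pos":[-0.25,0,0],"turn":[0,0,0],"grip":0.8},{"delta_pos":[-0.5,0,0],"turn":[0,0,0],"grip":0.8},{"delta_pos":[-0.75,0,0],"turn":[0,0,0],"grip":0.8},{"delta_pos":[-1,-0.04,0],"turn":[0,0,0],"grip":0.8},{"delta_pos":[-1,-0.04,0],"turn":[0,0,0],"grip":0.8}]'
python3 -m jog '[{"delta_pos":[-0.25,0,0],"turn":[0,0,0],"grip":0.8},{"delta_pos":[-0.3,0,0],"turn":[0,0,0],"grip":0.8},{"delta_pos":[-0.3,0,0],"turn":[0,0,0],"grip":0.8},{"delta_pos":[-0.3,0,0],"turn":[0,0,0],"grip":0.8}]'
python3 - <<'E'
from h import *
s=ctrl.state();c=ctrl.snapshot("wrist");T=pose(c,s);np.savez("w5.npz",T=T);f=c["frame"]
print(s["tool_pos"])
print("pred top",proj(c,T,[.4765,-.36,.06]).round(1),"base",proj(c,T,[.4765,-.36,0]).round(1),"flange top",proj(c,T,[.4765,-.36,.012]).round(1))
cv2.imwrite("pics/w5.png",f);cv2.imwrite("pics/w5v.png",cv2.resize(f[120:384,150:400],None,fx=2.2,fy=2.2))
E
```

```text
t: 19.8
tool_pos: [0.491, -0.0699, 0.3012]
tcp_rot: [2.249, 2.193, -0.004]
force: [0.5, 0.3, 0.2]
finger_gap: 0.0682
grasp_force: 0.0
t: 20.3
tool_pos: [0.4789, -0.2699, 0.3008]
tcp_rot: [-2.249, -2.193, 0.003]
force: [-0.1, 0.6, -0.5]
finger_gap: 0.0683
grasp_force: 0.0
t: 20.7
tool_pos: [0.4788, -0.3243, 0.3012]
tcp_rot: [-2.241, -2.199, -0.001]
force: [-0.1, -0.4, -0.4]
finger_gap: 0.0681
grasp_force: 0.0
[ 0.47881387 -0.32432341  0.30116663]
pred top [252.4 241. ] base [252.9 213.8] flange top [252.8 218.4]
```

View pics/w5v.png

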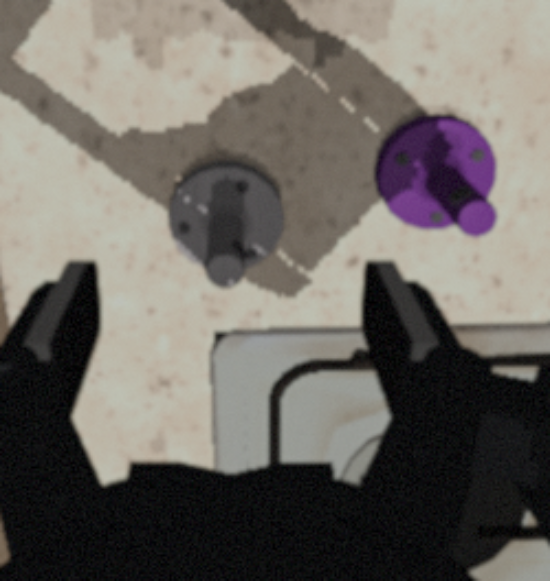

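The loose foot's flange is at px (252.7,217.3) and its stem top at (252.3,241.8), both within about 1 px of the prediction. The purple foot is clear of the fingers. I'll grip the stem.

```bash
python3 -m jog '[{"delta_pos":[-0.1,-0.005,0.1],"turn":[0,0,0],"grip":0.8},{"delta_pos":[-0.175,-0.008,0.25],"turn":[0,0,0],"grip":0.7},{"delta_pos":[-0.175,-0.008,0.4],"turn":[0,0,0],"grip":0.6},{"delta_pos":[-0.175,-0.008,0.5],"turn":[0,0,0],"grip":0.5},{"delta_pos":[-0.175,-0.008,0.53],"turn":[0,0,0],"grip":0.4}]' 40
python3 -m jog '[{"delta_pos":[0,0,0],"turn":[0,0,0],"grip":0.25},{"delta_pos":[0,0,0],"turn":[0,0,0],"grip":0.05},{"delta_pos":[0,0,0],"turn":[0,0,0],"grip":0.05},{"delta_pos":[0,0,0],"turn":[0,0,0],"grip":0.05},{"delta_pos":[0,0,0],"turn":[0,0,0],"grip":0.05}]' 40
python3 -m jog '[{"delta_pos":[0,0,0],"turn":[0,0,0],"grip":0.05},{"delta_pos":[0,0,0],"turn":[0,0,0],"grip":0.05}]' 40
```

```text
t: 21.25
tool_pos: [0.4756, -0.3584, 0.1927]
tcp_rot: [-2.237, -2.197, -0.0]
force: [-1.1, 0.9, -0.8]
finger_gap: 0.0344
grasp_force: 0.0
t: 21.75
tool_pos: [0.476, -0.3608, 0.1964]
tcp_rot: [2.243, 2.199, 0.0]
force: [-1.2, 0.2, -1.9]
finger_gap: 0.0156
grasp_force: 40.8
t: 21.95
tool_pos: [0.476, -0.3608, 0.1963]
tcp_rot: [2.243, 2.199, 0.0]
force: [-0.3, 0.4, -0.1]
finger_gap: 0.0151
grasp_force: 41.0
```

```bash
python3 -m jog '[{"delta_pos":[0,0,-0.15],"turn":[0,0,0],"grip":0.05},{"delta_pos":[0,0,-0.35],"turn":[0,0,0],"grip":0.05},{"delta_pos":[0.1,0,-0.5],"turn":[0,0,0],"grip":0.05},{"delta_pos":[0.3,0,-0.5],"turn":[0,0,0],"grip":0.05},{"delta_pos":[0.5,0,-0.5],"turn":[0,0,0],"grip":0.05}]' 40
python3 -m jog '[{"delta_pos":[0.2,0,0],"turn":[0,0,0],"grip":0.05},{"delta_pos":[0.4,0,0],"turn":[0,0,0],"grip":0.05},{"delta_pos":[0.6,0.03,0],"turn":[0,0,0],"grip":0.05},{"delta_pos":[0.8,0.06,0],"turn":[0,0,0],"grip":0.05},{"delta_pos":[1,0.1,0],"turn":[0,0,0],"grip":0.05}]' 40
python3 -m jog '[{"delta_pos":[0.2,0,0],"turn":[0,0,0],"grip":0.05},{"delta_pos":[0.4,0,0],"turn":[0,0,0],"grip":0.05},{"delta_pos":[0.6,0,0],"turn":[0,0,0],"grip":0.05},{"delta_pos":[0.8,0,0],"turn":[0,0,0],"grip":0.05},{"delta_pos":[1,0,0],"turn":[0,0,0],"grip":0.05}]' 40
python3 -m jog '[{"delta_pos":[0.2,0,0],"turn":[0,0,0],"grip":0.05},{"delta_pos":[0.4,0,0],"turn":[0,0,0],"grip":0.05},{"delta_pos":[0.6,0,0],"turn":[0,0,0],"grip":0.05},{"delta_pos":[0.6,0,0],"turn":[0,0,0],"grip":0.05},{"delta_pos":[0.6,0,0],"turn":[0,0,0],"grip":0.05}]' 40
python3 - <<'E'
from h import *
goal([.5086,.282,.22],np.radians(89.0));s=ctrl.state();print(s["force"],s["finger_gap"])
c=ctrl.snapshot("wrist");T=pose(c,s);cv2.imwrite("pics/w6.png",c["frame"]);g=c["frame"].mean(2)
print(proj(c,T,[.508,.2448,.011]),proj(c,T,s["tool_pos"]-np.array([0,0,.196])))
E
```

```text
t: 22.45
tool_pos: [0.478, -0.2605, 0.2977]
tcp_rot: [2.243, 2.195, 0.002]
force: [0.6, 0.6, -2.4]
finger_gap: 0.0151
grasp_force: 40.8
t: 22.95
tool_pos: [0.5016, -0.0597, 0.296]
tcp_rot: [2.244, 2.199, 0.0]
force: [0.8, 0.2, -1.9]
finger_gap: 0.0152
grasp_force: 40.8
t: 23.45
tool_pos: [0.5056, 0.1403, 0.2959]
tcp_rot: [2.243, 2.199, 0.0]
force: [0.2, -0.5, -2.1]
finger_gap: 0.0151
grasp_force: 40.8
t: 23.95
tool_pos: [0.508, 0.2594, 0.2955]
tcp_rot: [2.241, 2.201, -0.002]
force: [-0.3, -0.1, -2.8]
finger_gap: 0.0151
grasp_force: 40.8
delta [0.1131 0.0012 0.3772] turn [-0.0002  0.0003 -0.0001] tcp [0.508  0.2594 0.2955] t 23.95
[-0.25431086 -0.08347282 -2.77467431] 0.015055223937420644
[254.55104451 200.37432261] [254.13697023 226.49597931]
```

```bash
python3 - <<'E'
from h import *
g=cv2.imread("pics/w6.png").mean(2);c=ctrl.snapshot("wrist");M=np.array(c["mount"])
print(g[120:250,254].astype(int).tolist())
for x,z in((28,184),(28,196),(-28,184),(8,136)): print((x,z),proj(c,M,[x/1e3,0,z/1e3]).round(1))
for x in (-28,28): print(proj(c,M,[0,x/1e3,.184]).round(1))
r=int(proj(c,M,[0,0,.184])[1]);print(r,g[r,200:310].astype(int).tolist())
E
```

```text
[163, 166, 166, 166, 166, 166, 165, 164, 161, 160, 163, 163, 166, 167, 164, 166, 163, 163, 165, 164, 164, 164, 163, 163, 163, 162, 163, 156, 139, 103, 79, 74, 71, 71, 73, 72, 73, 75, 77, 80, 76, 74, 76, 75, 72, 74, 75, 72, 73, 75, 77, 76, 76, 78, 75, 76, 74, 77, 76, 78, 81, 90, 105, 107, 107, 100, 108, 108, 107, 110, 109, 104, 88, 64, 52, 44, 47, 47, 53, 57, 61, 63, 63, 62, 58, 59, 61, 58, 59, 60, 61, 60, 60, 58, 61, 55, 57, 57, 58, 58, 56, 58, 58, 61, 60, 58, 61, 55, 56, 58, 50, 52, 52, 49, 50, 47, 46, 51, 47, 48, 42, 50, 49, 44, 44, 46, 46, 48, 50, 47]
(28, 184) [253.9 193.7]
(28, 196) [253.9 187.5]
(-28, 184) [254.  272.3]
(8, 136) [253.7 269.2]
[210.  235.1]
[297.9 235.1]
235 [172, 179, 180, 182, 179, 181, 182, 182, 185, 186, 179, 147, 104, 81, 81, 82, 83, 85, 83, 82, 85, 80, 64, 59, 57, 61, 58, 61, 56, 55, 56, 56, 50, 54, 55, 52, 59, 53, 35, 23, 13, 27, 47, 53, 57, 56, 50, 46, 45, 52, 49, 48, 46, 48, 47, 51, 52, 44, 46, 45, 46, 50, 52, 49, 52, 53, 54, 48, 22, 12, 21, 37, 49, 56, 58, 52, 54, 56, 50, 53, 59, 57, 56, 57, 57, 60, 59, 57, 57, 66, 79, 85, 82, 84, 85, 84, 80, 80, 92, 109, 108, 109, 107, 108, 107, 110, 113, 112, 113, 113]
```

```bash
python3 -m jog '[{"delta_pos":[0.06,0.001,0.1],"turn":[0,0,0],"grip":0.05},{"delta_pos":[0.113,0.001,0.25],"turn":[0,0,0],"grip":0.05},{"delta_pos":[0.113,0.001,0.37],"turn":[0,0,0],"grip":0.05},{"delta_pos":[0.113,0.001,0.44],"turn":[0,0,0],"grip":0.05},{"delta_pos":[0.113,0.001,0.47],"turn":[0,0,0],"grip":0.05}]' 40
python3 -m jog '[{"delta_pos":[0,0,0.005],"turn":[0,0,0],"grip":0.05},{"delta_pos":[0,0,0.01],"turn":[0,0,0],"grip":0.05},{"delta_pos":[0,0,0.01],"turn":[0,0,0],"grip":0.05},{"delta_pos":[0,0,0.01],"turn":[0,0,0],"grip":0.05}]' 40
python3 - <<'E'
from h import *
F=[]
for i in range(6): s=ctrl.state();F.append(s["force"]);c=ctrl.snapshot("wrist")
print(np.mean(F,0).round(2),np.std(F,0).round(2),s["tool_pos"].round(4))
cv2.imwrite("pics/w7.png",c["frame"]);T=pose(c,s);a=ctrl.snapshot("scene");b=ctrl.snapshot("side");cv2.imwrite("pics/sc7.png",a["frame"]);cv2.imwrite("pics/sd7.png",b["frame"])
for y in(.2448,): print([proj(k,pose(k),[.508,y,.011]).round(1) for k in(a,b)])
E
```

```text
t: 24.55
tool_pos: [0.5086, 0.28, 0.2001]
tcp_rot: [-2.245, -2.197, 0.005]
force: [-0.3, -0.8, -2.3]
finger_gap: 0.0151
grasp_force: 40.8
t: 24.95
tool_pos: [0.5093, 0.2815, 0.2012]
tcp_rot: [2.243, 2.199, 0.004]
force: [0.4, -0.1, -2.1]
finger_gap: 0.0153
grasp_force: 40.8
[ 0.11  0.29 -2.28] [0.42 0.45 0.35] [0.5089 0.2814 0.2002]
[array([149.3, 156.1]), array([219.1, 129.8])]
```

```bash
cat > f.py <<'E'
from h import *
F=[];P=[]
for i in range(5): s=ctrl.state();F.append(s["force"]);P.append(s["tool_pos"]);ctrl.snapshot("wrist")
print("F",np.mean(F[1:],0).round(2),"tcp",np.mean(P[1:],0).round(4),"t",s["t"])
E
python3 -m jog '[{"delta_pos":[0,0,0.006],"turn":[0,0,0],"grip":0.05},{"delta_pos":[0,0,0.012],"turn":[0,0,0],"grip":0.05},{"delta_pos":[0,0,0.016],"turn":[0,0,0],"grip":0.05}]' 40 >/dev/null; python3 f.py
python3 -m jog '[{"delta_pos":[0,0,0.003],"turn":[0,0,0],"grip":0.05},{"delta_pos":[0,0,0.006],"turn":[0,0,0],"grip":0.05},{"delta_pos":[0,0,0.006],"turn":[0,0,0],"grip":0.05}]' 40 >/dev/null; python3 f.py
```

```text
F [ 0.06  0.03 -2.47] tcp [0.5089 0.2813 0.1965] t 25.85
F [-2.31 -0.94  3.61] tcp [0.5089 0.2814 0.1962] t 26.4
```

```bash
python3 -m jog '[{"delta_pos":[0,0,-0.009],"turn":[0,0,0],"grip":0.05},{"delta_pos":[0,0,-0.009],"turn":[0,0,0],"grip":0.05}]' 40 >/dev/null; python3 f.py
for i in 1 2 3; do python3 -m jog '[{"delta_pos":[-0.003,0,0],"turn":[0,0,0],"grip":0.05},{"delta_pos":[-0.006,0,0],"turn":[0,0,0],"grip":0.05},{"delta_pos":[-0.006,0,0],"turn":[0,0,0],"grip":0.05}]' 40 >/dev/null; python3 f.py; done
```

```text
F [ 0.54 -0.08 -1.94] tcp [0.5088 0.2813 0.1965] t 26.85
F [ 0.11  0.18 -2.16] tcp [0.5089 0.2801 0.1973] t 27.4
F [ 0.01 -0.11 -2.09] tcp [0.5089 0.2789 0.1973] t 27.95
F [ 0.47  0.05 -2.24] tcp [0.5089 0.2777 0.1973] t 28.5
```

```bash
python3 -m jog '[{"delta_pos":[-0.002,0,0],"turn":[0,0,0],"grip":0.05},{"delta_pos":[-0.004,0,0],"turn":[0,0,0],"grip":0.05},{"delta_pos":[-0.004,0,0],"turn":[0,0,0],"grip":0.05}]' 40 >/dev/null; python3 f.py
python3 -m jog '[{"delta_pos":[-0.002,0,0],"turn":[0,0,0],"grip":0.05},{"delta_pos":[-0.004,0,0],"turn":[0,0,0],"grip":0.05},{"delta_pos":[-0.004,0,0],"turn":[0,0,0],"grip":0.05}]' 40 >/dev/null; python3 f.py
```

```text
F [-0.16  0.2  -2.09] tcp [0.5088 0.2769 0.1973] t 29.05
F [ 0.2   0.09 -2.43] tcp [0.5088 0.2761 0.1973] t 29.6
```

```bash
python3 - <<'E'
from h import *
# side view: look for the gap between bar tip and flange along the line
for n in ("scene","side"):
    k=ctrl.snapshot(n);g=k["frame"].mean(2)
    for z,x in((.011,.4975),):
        o=[]
        for y in np.arange(.20,.262,.002):
            u=proj(k,pose(k),[x,y,z]);o.append(int(cv2.getRectSubPix(g.astype(np.float32),(1,1),tuple(map(float,u)))[0,0]))
        print(n,o)
c=ctrl.snapshot("wrist");s=ctrl.state();T=pose(c,s);print(proj(c,T,[.508,.2448,.011]),proj(c,T,[.508,s["tool_pos"][1]+.028,.0]),proj(c,T,[.508,s["tool_pos"][1]+.028,.012]));print(c["frame"].mean(2)[150:230,254].astype(int).tolist())
E
```

```text
scene [85, 85, 84, 84, 84, 83, 80, 80, 82, 84, 82, 81, 82, 83, 82, 83, 81, 80, 81, 82, 81, 82, 82, 84, 85, 86, 90, 94, 96, 98, 101]
side [93, 89, 83, 77, 73, 71, 69, 66, 67, 69, 71, 72, 73, 76, 83, 90, 93, 93, 91, 86, 80, 76, 73, 71, 78, 84, 89, 92, 93, 94, 94]
[253.6784479  274.39869679] [251.77458156 186.93643238] [251.59194813 193.00825558]
[155, 154, 153, 153, 149, 149, 148, 149, 150, 155, 155, 155, 156, 155, 141, 121, 109, 97, 78, 66, 70, 68, 71, 69, 69, 68, 69, 73, 72, 73, 73, 72, 70, 69, 70, 69, 71, 69, 72, 72, 71, 68, 57, 53, 44, 42, 40, 45, 46, 53, 52, 53, 51, 55, 54, 57, 57, 52, 56, 52, 56, 52, 53, 53, 53, 53, 52, 56, 53, 57, 54, 56, 54, 58, 52, 53, 50, 53, 47, 49]
```

```bash
python3 -m jog '[{"delta_pos":[-0.002,0,0],"turn":[0,0,0],"grip":0.05},{"delta_pos":[-0.004,0,0],"turn":[0,0,0],"grip":0.05},{"delta_pos":[-0.004,0,0],"turn":[0,0,0],"grip":0.05}]' 40 >/dev/null; python3 f.py
python3 -m jog '[{"delta_pos":[-0.002,0,0],"turn":[0,0,0],"grip":0.05},{"delta_pos":[-0.004,0,0],"turn":[0,0,0],"grip":0.05},{"delta_pos":[-0.004,0,0],"turn":[0,0,0],"grip":0.05}]' 40 >/dev/null; python3 f.py
```

```text
F [-0.03  0.56 -2.34] tcp [0.5088 0.2753 0.1973] t 30.3
F [-0.07  1.31 -2.66] tcp [0.5088 0.2747 0.1974] t 30.85
```

```bash
python3 -m jog '[{"delta_pos":[-0.003,0,0],"turn":[0,0,0],"grip":0.05},{"delta_pos":[-0.003,0,0],"turn":[0,0,0],"grip":0.05}]' 40 >/dev/null; python3 f.py
```

```text
F [-0.01  1.72 -2.09] tcp [0.5088 0.2741 0.1974] t 31.3
```

```bash
python3 -m jog '[{"delta_pos":[0.003,0,0],"turn":[0,0,0],"grip":0.05},{"delta_pos":[0.003,0,0.003],"turn":[0,0,0],"grip":0.05},{"delta_pos":[0.003,0,0.006],"turn":[0,0,0],"grip":0.05},{"delta_pos":[0.003,0,0.008],"turn":[0,0,0],"grip":0.05}]' 40 >/dev/null; python3 f.py
```

```text
F [-2.06 -1.02  3.08] tcp [0.5088 0.2744 0.1963] t 31.95
```

```bash
python3 -m jog '[{"delta_pos":[0,0,-0.003],"turn":[0,0,0],"grip":0.22},{"delta_pos":[0,0,-0.003],"turn":[0,0,0],"grip":0.3},{"delta_pos":[0,0,-0.003],"turn":[0,0,0],"grip":0.5},{"delta_pos":[0,0,-0.003],"turn":[0,0,0],"grip":0.6},{"delta_pos":[0,0,-0.003],"turn":[0,0,0],"grip":0.6}]' 40
python3 -m jog '[{"delta_pos":[0,0,-0.1],"turn":[0,0,0],"grip":0.6},{"delta_pos":[0,0,-0.3],"turn":[0,0,0],"grip":0.6},{"delta_pos":[-0.2,0,-0.5],"turn":[0,0,0],"grip":1},{"delta_pos":[-0.3,0,-0.6],"turn":[0,0,0],"grip":1},{"delta_pos":[-0.3,0,-0.6],"turn":[0,0,0],"grip":1}]'
python3 -m jog '[{"delta_pos":[0,0,0],"turn":[0,0,0],"grip":1},{"delta_pos":[0,0,0],"turn":[0,0,0],"grip":1},{"delta_pos":[0,0,0],"turn":[0,0,0],"grip":1}]'
python3 - <<'E'
from h import *
s=ctrl.state();c=ctrl.snapshot("wrist");T=pose(c,s);cv2.imwrite("pics/w8.png",c["frame"]);np.savez("w8.npz",T=T);g=c["frame"].mean(2)
for n,p in dict(tip=[.508,.2448,.011],foot12=[.5088,.2734,.012],near=[.5088,.2734-.028,.012],far=[.5088,.2734+.028,.012],top=[.5088,.2734,.06],studB=[.507,.2138,.011]).items(): print(n,proj(c,T,p).round(1))
u=int(proj(c,T,[.508,.24,.022])[0])
for k in(u-6,u,u+6): print(k,g[20:160,k].astype(int).tolist())
E
```

```text
t: 32.5
tool_pos: [0.5088, 0.2746, 0.1961]
tcp_rot: [-2.243, -2.199, -0.0]
force: [0.2, -0.5, -1.1]
finger_gap: 0.0515
grasp_force: 0.0
t: 33.0
tool_pos: [0.5087, 0.2128, 0.3217]
tcp_rot: [2.243, 2.192, 0.013]
force: [0.2, 0.4, -0.3]
finger_gap: 0.0856
grasp_force: 0.0
t: 33.3
tool_pos: [0.5071, 0.2152, 0.3141]
tcp_rot: [-2.241, -2.199, 0.005]
force: [0.1, -0.1, -0.5]
finger_gap: 0.0855
grasp_force: 0.0
tip [255.5 153.2]
foot12 [255.8 124.6]
near [256.3 152.8]
far [255.3  94.6]
top [255.9 129.9]
studB [255.1 182.4]
249 [146, 148, 148, 148, 149, 150, 151, 149, 150, 149, 151, 148, 149, 149, 146, 145, 147, 148, 146, 148, 149, 149, 150, 149, 148, 149, 149, 145, 144, 142, 144, 144, 145, 144, 145, 139, 133, 131, 129, 130, 134, 140, 144, 146, 147, 147, 150, 148, 151, 154, 152, 150, 149, 148, 146, 145, 149, 152, 155, 154, 154, 156, 156, 154, 153, 153, 152, 154, 152, 151, 151, 152, 151, 149, 150, 151, 147, 139, 130, 127, 134, 135, 137, 135, 135, 135, 137, 137, 136, 138, 137, 138, 139, 140, 135, 132, 121, 110, 108, 103, 102, 94, 81, 68, 66, 82, 104, 120, 132, 135, 136, 134, 135, 131, 129, 128,
[... 783 characters left out ...]
49, 55, 60, 66]
261 [148, 148, 148, 150, 147, 144, 139, 137, 136, 135, 140, 143, 149, 149, 150, 150, 151, 151, 152, 152, 150, 151, 155, 153, 155, 155, 154, 154, 152, 150, 151, 146, 142, 135, 135, 138, 143, 146, 149, 150, 151, 152, 153, 154, 154, 156, 157, 157, 158, 156, 157, 158, 159, 156, 156, 155, 155, 154, 152, 149, 144, 143, 149, 150, 153, 152, 150, 152, 153, 148, 148, 147, 151, 153, 153, 152, 147, 125, 123, 128, 132, 130, 132, 131, 129, 123, 118, 116, 122, 122, 124, 130, 133, 129, 121, 113, 103, 100, 95, 78, 59, 38, 50, 87, 118, 132, 135, 134, 132, 134, 131, 130, 131, 130, 130, 129, 127, 128, 121, 116, 120, 132, 138, 142, 141, 121, 97, 72, 73, 76, 76, 76, 75, 65, 51, 46, 55, 57, 60, 62]
```

```bash
python3 - <<'E'
from h import *
g=cv2.imread("pics/w8.png").mean(2);print("studB L",g[165:200,240].astype(int).tolist(),"R",g[165:200,270].astype(int).tolist())
print(ctrl.close_job())
E
```

```text
studB L [96, 96, 95, 96, 95, 95, 97, 95, 98, 98, 100, 95, 94, 92, 95, 91, 90, 92, 92, 93, 92, 89, 92, 87, 89, 97, 95, 94, 98, 95, 98, 97, 96, 92, 94] R [100, 100, 100, 99, 90, 81, 78, 79, 80, 78, 80, 72, 60, 61, 66, 65, 63, 64, 62, 62, 67, 64, 67, 71, 75, 82, 88, 92, 94, 97, 99, 97, 97, 96, 98]
the job is handed in; nothing more can be done
None
```

The job is handed in: the bar was walked two steps and lies on the third length, with the loose foot standing in line against its far end; by the arm's readings the planted end strayed up to about 8 mm near the top of each swing but was back within 1 mm at each landing.

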